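Set up the dry-block heater for two amber sample vials

TASK

Make up the dry-block heater for the two capped amber sample vials: first seat the two-well vial block flat in the heater's bath, together with the two blank filler blocks that side by side with it fill the bath's length snugly, unforced, with only a few millimetres to spare. Then stand the large amber vial upright in the large well and the small amber vial in the small well. Lower everything in gently, and leave the spare filler block, the clear vial and the little immersion oil bottle standing where they are.

Things in the scene. Friction and masses are not known exactly. Their poses are not given: they have to be found in the camera images.
- heater: white dry-block heater, fixed. Open bath in its top: 76 mm along x, 185 mm along y, flat floor 30 mm and rim 60 mm above the desk; the top 6 mm of its walls flare out at 45 degrees as lead-in; walls 14 mm thick. Sloped control panel on the -x side, reaching 106 mm from the origin. Origin: on the desk under the bath's centre; x to the heater's back, y along the bath, z up.
- vial_block: grey aluminium block with two wells: 70 mm along x, 132 along y, 44 high, 600 g. Wells 28 mm deep (floor 16 mm above the underside), mouths chamfered 2 mm: large 52 mm across at x 0, y +32 mm; small 40 mm at x 0, y -38 mm. Goes in either way round. Black lifting tab on top at y -6 mm: 26 (x) x 12 (y) mm, from 44 to 78 mm above the underside; grasp it across its 26 mm. Origin: centre of the underside, z up.
- filler_thin: thin blank filler block, plain solid grey aluminium, upright: 70 mm along its x, 14 mm thick along its y, body 44 mm high, lower edges chamfered 4 mm, about 131 g. Black lifting tab on top, centred: 26 (x) x 12 (y) mm, from 44 to 78 mm above the underside; grasp it across its 26 mm. Origin: centre of the underside, z up.
- filler_medium: medium blank filler block, plain solid grey aluminium, upright: 70 mm along its x, 24 mm thick along its y, body 44 mm high, lower edges chamfered 4 mm, about 215 g. Black lifting tab on top, centred: 26 (x) x 12 (y) mm, from 44 to 78 mm above the underside; grasp it across its 26 mm. Origin: centre of the underside, z up.
- filler_thick: thick blank filler block, plain solid grey aluminium, upright: 70 mm along its x, 34 mm thick along its y, body 44 mm high, lower edges chamfered 4 mm, about 298 g. Black lifting tab on top, centred: 26 (x) x 12 (y) mm, from 44 to 78 mm above the underside; grasp it across its 26 mm. Origin: centre of the underside, z up.
- vial_large: large capped amber glass vial, grey stopper, upright, 44 mm across, 122 mm tall, straight-sided up to about 80 mm, narrower above; 90 g. Origin: centre of its underside; z up along the vial.
- vial_small: small capped amber glass vial, black cap, no label, upright, 32 mm across, 90 mm tall, straight-sided up to about 58 mm, narrower above; 50 g. Origin: centre of its underside; z up along the vial.
- vial_clear: clear colourless glass vial, grey stopper, upright, 34 mm across, 114 mm tall; not a sample. Origin: centre of its underside.
- oil_bottle: immersion oil: smallest amber bottle, black cap, a white label on one side, upright, 26 mm across, 68 mm tall; not a sample. Origin: centre of its underside.

How it is judged (in metres and radians):
On the way, in this order (a step that is already met when the one before it is completed fails the run):
1. the vial block, the thin and the thick filler block all sit flat on the floor of the bath, with no amber vial in the vial block yet (z of vial_block in the frame of heater between 0.026 and 0.034 m and x of vial_block in the frame of heater between -0.008 and 0.008 m and y of vial_block in the frame of heater between -0.0285 and 0.0285 m and angle between the x axis of each of vial_block, filler_thin, filler_thick and the x axis of heater, either way round below 0.12 rad and angle between each of vial_block, filler_thin, filler_thick's own z axis and vertical below 0.06 rad and z of filler_thin in the frame of heater between 0.026 and 0.034 m and x of filler_thin in the frame of heater between -0.008 and 0.008 m and y of filler_thin in the frame of heater between -0.0875 and 0.0875 m and z of filler_thick in the frame of heater between 0.026 and 0.034 m and x of filler_thick in the frame of heater between -0.008 and 0.008 m and y of filler_thick in the frame of heater between -0.0775 and 0.0775 m and horizontal distance between each of vial_large, vial_small and vial_block above 0.08 m), for 0.2 s.
2. both amber vials stand in their wells (z of vial_large in the frame of vial_block between 0.011 and 0.021 m and x of vial_large in the frame of vial_block between -0.008 and 0.008 m and y of vial_large in the frame of vial_block between 0.024 and 0.04 m and angle between each of vial_large, vial_small's own z axis and vertical below 0.1 rad and z of vial_small in the frame of vial_block between 0.011 and 0.021 m and x of vial_small in the frame of vial_block between -0.008 and 0.008 m and y of vial_small in the frame of vial_block between -0.046 and -0.03 m), for 0.2 s.
At the end, for the whole second after the job is handed in: Vial block, thin and thick filler flat in the bath (height 4 mm, 8 mm off its centre line, 0.12 rad); amber vials on the floors of their own wells (height 5 mm, centre 8 mm, upright 0.1 rad); medium filler, clear vial and oil bottle upright, moved under 30 mm; all released, at rest (all of step 2 and z of vial_block in the frame of heater between 0.026 and 0.034 m and x of vial_block in the frame of heater between -0.008 and 0.008 m and y of vial_block in the frame of heater between -0.0285 and 0.0285 m and angle between the x axis of each of vial_block, filler_thin, filler_thick and the x axis of heater, either way round below 0.12 rad and angle between each of vial_block, filler_thin, filler_thick's own z axis and vertical below 0.06 rad and z of filler_thin in the frame of heater between 0.026 and 0.034 m and x of filler_thin in the frame of heater between -0.008 and 0.008 m and y of filler_thin in the frame of heater between -0.0875 and 0.0875 m and z of filler_thick in the frame of heater between 0.026 and 0.034 m and x of filler_thick in the frame of heater between -0.008 and 0.008 m and y of filler_thick in the frame of heater between -0.0775 and 0.0775 m and distance of each of filler_medium, vial_clear, oil_bottle from where it was at the start of the episode below 0.03 m and angle between each of filler_medium, vial_clear, oil_bottle's own z axis and vertical below 0.1 rad and linear speed of each of vial_block, filler_thin, filler_thick, vial_large, vial_small, filler_medium, vial_clear, oil_bottle below 0.02 m/s); the robot touches nothing.
It fails at once if a block is dropped or thrust into the bath, or an amber vial into its well (faster than 0.5 m/s there) ((horizontal distance between vial_block and heater below 0.09 m and z of vial_block in the frame of heater below 0.055 m and linear speed of vial_block above 0.5 m/s) or (horizontal distance between filler_thin and heater below 0.09 m and z of filler_thin in the frame of heater below 0.055 m and linear speed of filler_thin above 0.5 m/s) or (horizontal distance between filler_thick and heater below 0.09 m and z of filler_thick in the frame of heater below 0.055 m and linear speed of filler_thick above 0.5 m/s) or (x of vial_large in the frame of vial_block between -0.012 and 0.012 m and y of vial_large in the frame of vial_block between 0.02 and 0.044 m and z of vial_large in the frame of vial_block between 0 and 0.042 m and linear speed of vial_large above 0.5 m/s) or (x of vial_small in the frame of vial_block between -0.012 and 0.012 m and y of vial_small in the frame of vial_block between -0.05 and -0.026 m and z of vial_small in the frame of vial_block between 0 and 0.042 m and linear speed of vial_small above 0.5 m/s)).
It fails at once if a filler block is forced into the bath with more than 80 N (contact force between any of filler_thin, filler_medium, filler_thick and heater above 80 N or contact force between any of filler_thin, filler_medium, filler_thick and vial_block above 80 N).
It also fails if it takes over 134 s, if anything falls off the work surface, if the arm or the gripper's body presses on something with over 40 N, if the wrist force passes 120 N, or if a joint passes its speed limit or range.

ROBOT

A 6-joint arm with a two-finger parallel gripper is mounted at the origin on a cart in front of the work surface, level with it; the furniture and walls round the work are solid. World frame = base frame: x ahead of the robot, y to its left, z up, the work surface at z = 0. Lengths are in mm, angles in rad, forces in N, time in s.
With the tool pointing down it reaches from about 400 to 925 mm from the base axis. Payload 12.5 kg.
Tool frame: the origin (TCP) lies midway between the tips of the shut fingers; the grasp point (between the pads) lies env.grasp_offset behind it (env.grasp_offset is the distance from the TCP to the grasp point, in mm); x points along the fingers, y is the direction in which the jaws open and shut, and the axes are right-handed (so a half turn about x gives the same grasp; the last joint's range is limited). The gripper opens to 95 mm and grips with 3 to 60 N. Pads are 20 mm wide; open, the fingers measure 119 mm over their backs; the gripper's body (75 mm by 180 mm) begins 59 mm behind the grasp point.
Start: joints at [1.081, 0.491, 1.559, -0, 1.092, -0.106], TCP at [234.014, 579.555, 214.661] pointing down, gripper open.
Joint ranges: [-3.1, 3.1], [-0.84, 2.19], [0.05, 2.79], [-1.13, 4.28], [0.06, 2.93], [-2.69, 2.69]. Speed limits (rad/s): [2.22, 2.22, 2.79, 3.14, 3.14, 3.14].

INTERFACE

Orientations are given as [roll, pitch, yaw] about the fixed x, y, z axes, in that order (R = Rz(yaw) Ry(pitch) Rx(roll)).
In Python, from cell import env gives the robot as it stands.
- The arm moves only by the tool apply_moves, never from a script. Its arguments are lists of equal length, an entry for each row: "offset": the shift along the world's x, y, z in units of 25 mm (1.0 is 25 mm), a list of three; "yaw": the turn about the world's z in units of 6 degrees (1.0 is 6 degrees); "jaw": the closure, from -1 (fully open) to 1 (shut), so that 0 is half open. A call has 1 to 20 rows; each row is the pose to reach, as a shift and turn from the pose measured when the call began; what a row does not reach only later rows make up. A row lasts 1/8 s, in which the tool goes at most 62.5 mm and 10.7 degrees, less where a joint would pass 70% of its speed; a pose out of reach is approached as far as the arm can. A call with a gripper value outside its range is refused whole. The fingers move at their own pace and stop on an object; the grip force is fixed at half the most. Time passes only in rows, so rows that repeat a pose let the fingers close. It gives the time, the measured TCP pose, the force and the opening at its end, in the units of the state.
- env.state(): the state, without advancing time (a new reading comes with each control period).
- env.read_camera(name): name is "scene" or "top" or "wrist"; returns a dict with "frame" (384x512x3 uint8, red, green, blue), "fx", "fy", "cx", "cy" (pixels), "xyz" and "rotation" of the camera in the world; the wrist camera has in their place "hand_eye" (4x4, takes a point from camera to tool coordinates, whose origin is the TCP and whose axes are the tool frame's). Camera axes: x right, y down, z forward; pixel columns grow to the right and rows downward; lengths in mm; the calibration is good to about 2 mm. A picture is of the moment at which its call begins: read the wrist's pose just before it. There is no depth.
- env.job_done(): hands the job in, once; it reports no verdict.
The state is a dict: "t": time; "joints": joint angles; "qvel": joint speeds; "tau": joint torques, N m; "eef_pos": TCP position; "tcp_rot": TCP orientation; "ft_force": force on the tool from outside, world axes, zero at the start; "moment": the same for the moment, N m; "opening": opening from 0.0 (shut) to 1.0 (fully open).
Only numpy, scipy, OpenCV 4.12 (cv2) and the standard library are available. Lean on these libraries where they do the work, as an engineer would, in place of code of your own. Each camera call takes 0.05 s, during which the arm holds its last target.

## Working session

There is one attempt and no reset: what is moved stays moved. The work goes in short steps, Python scripts to look and compute and a tool call to move; the robot and the scene stay as the last step left them, time stands still between calls to the robot, and variables do not carry over. Pictures are saved under pics/ and viewed, and the job is handed in when it is done.

Besides the shell and the picture viewer there is one more tool, called after "Emit:" by a JSON object that holds its "fn" and its "kwargs", one argument or row to a line. apply_moves: Moves the arm, as the interface text tells. Its arguments: {"type":"object","properties":{"offset":{"type":"array"},"yaw":{"type":"array"},"jaw":{"type":"array"}},"required":["offset","yaw","jaw"]}

```bash
ls; mkdir -p pics; python3 - <<'E'
from cell import env
import cv2
s=env.state();print(s);print(env.grasp_offset)
for n in ["scene","top","wrist"]:
    c=env.read_camera(n);cv2.imwrite(f"pics/{n}0.png",c["frame"][:,:,::-1]);print(n,{k:v for k,v in c.items() if k!="frame"})
E
```

```text
pics
{'t': 0.0, 'joints': array([ 1.08138315e+00,  4.91546156e-01,  1.55942610e+00,  1.02744610e-05,
        1.09167420e+00, -1.05604968e-01]), 'qvel': array([-0.00159946, -0.00075271,  0.00036343,  0.00068292, -0.00017605,
        0.00021747]), 'tau': array([-9.28051086e-04, -6.12622690e+01, -2.58183485e+01,  6.92748372e-02,
        4.82683978e-02, -1.39406397e-04]), 'eef_pos': array([233.90687894, 579.33654816, 214.07810979]), 'tcp_rot': array([-1.6850484 ,  1.56974249, -2.06886135]), 'ft_force': array([-0.05871511, -0.34070732,  0.11340406]), 'moment': array([0.00423488, 0.00780926, 0.01295367]), 'opening': 1.0006639966164366}
18.8
scene {'fx': 379.9225803400783, 'fy': 379.9225803400783, 'cx': 254.16416141200057, 'cy': 189.53262900224016, 'xyz': array([-127.85920226,  570.08306929,  488.48888144]), 'rotation': array([-2.06824447,  0.0029119 , -2.35537162])}
top {'fx': 399.851153909921, 'fy': 399.851153909921, 'cx': 258.63043434545807, 'cy': 192.37766188447293, 'xyz': array([ 350.93120874,  -41.61132095, 1052.31889921]), 'rotation': array([-3.0168218 , -0.01877498, -1.58639772])}
wrist {'fx': 324.28415648678487, 'fy': 324.28415648678487, 'cx': 260.6552070078713, 'cy': 190.56623201636415, 'hand_eye': array([[-9.57989506e-04, -2.54091873e-01,  9.67179612e-01,
        -1.69739900e+02],
       [ 9.99999531e-01, -1.04946140e-04,  9.62926723e-04,
         2.03346152e-01],
       [-1.43170088e-04,  9.67180081e-01,  2.54091855e-01,
        -7.20244778e+01],
       [ 0.00000000e+00,  0.00000000e+00,  0.00000000e+00,
         1.00000000e+00]])}
```

View pics/top0.png

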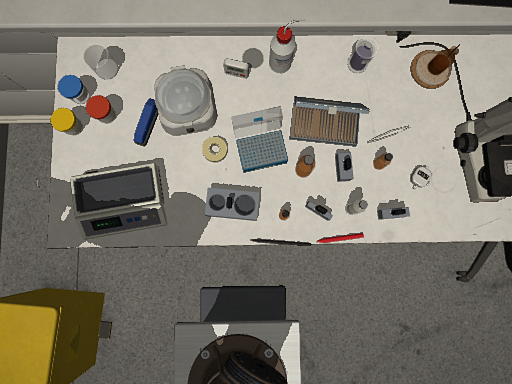

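View pics/scene0.png

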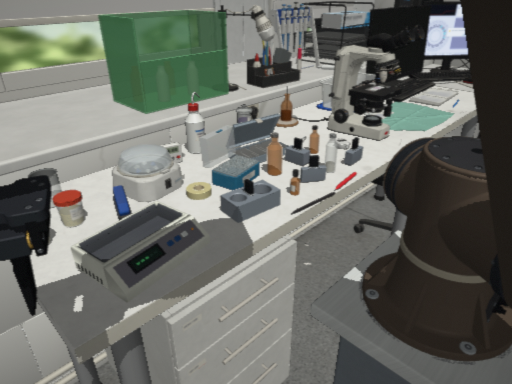

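View pics/wrist0.png

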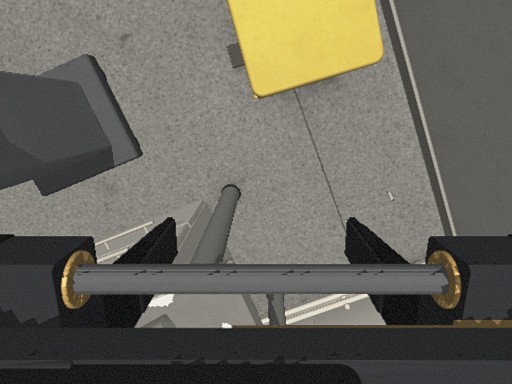

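```bash
cat > h.py <<'E'
import numpy as np, cv2
from scipy.spatial.transform import Rotation as R
from cell import env
def cam(n):
    s=env.state(); c=env.read_camera(n)
    K=np.array([[c["fx"],0,c["cx"]],[0,c["fy"],c["cy"]],[0,0,1]])
    if "xyz" in c:
        Rc=R.from_euler("xyz",c["rotation"]).as_matrix(); t=np.array(c["xyz"])
    else:
        Rt=R.from_euler("xyz",s["tcp_rot"]).as_matrix(); H=np.array(c["hand_eye"])
        Rc=Rt@H[:3,:3]; t=Rt@H[:3,3]+s["eef_pos"]
    return c["frame"][:,:,::-1].copy(),K,Rc,t
def ray(uv,z,K,Rc,t):
    d=Rc@np.array([(uv[0]-K[0,2])/K[0,0],(uv[1]-K[1,2])/K[1,1],1])
    return t+d*(z-t[2])/d[2]
def proj(p,K,Rc,t):
    q=Rc.T@(np.array(p,float)-t); return K[0,0]*q[0]/q[2]+K[0,2],K[1,1]*q[1]/q[2]+K[1,2]
def crop(im,x0,y0,w,h,k,name):
    c=cv2.resize(im[y0:y0+h,x0:x0+w],None,fx=k,fy=k,interpolation=cv2.INTER_CUBIC)
    for i in range(0,w,10):
        cv2.line(c,(i*k,0),(i*k,8 if i%50 else 16),(0,0,255),1)
        if (i%20)==0: cv2.putText(c,str(x0+i),(i*k+2,16),0,.35,(0,0,255),1)
    for i in range(0,h,10):
        cv2.line(c,(0,i*k),(8,i*k),(0,0,255),1)
        if (i%20)==0: cv2.putText(c,str(y0+i),(10,i*k+4),0,.35,(0,0,255),1)
    cv2.imwrite("pics/"+name+".png",c)
E
python3 - <<'E'
from h import *
im,K,Rc,t=cam("top")
print(proj([0,0,0],K,Rc,t),proj([500,0,0],K,Rc,t),proj([500,300,0],K,Rc,t))
crop(im,50,150,130,95,6,"c1");crop(im,195,145,130,95,6,"c2");crop(im,290,140,130,95,6,"c3")
E
```

```text
(np.float64(236.27584233789034), np.float64(384.25809019060506)) (np.float64(234.64540990557276), np.float64(186.1948952841216)) (np.float64(120.88406169240471), np.float64(187.65256448496865))
```

View pics/c1.png

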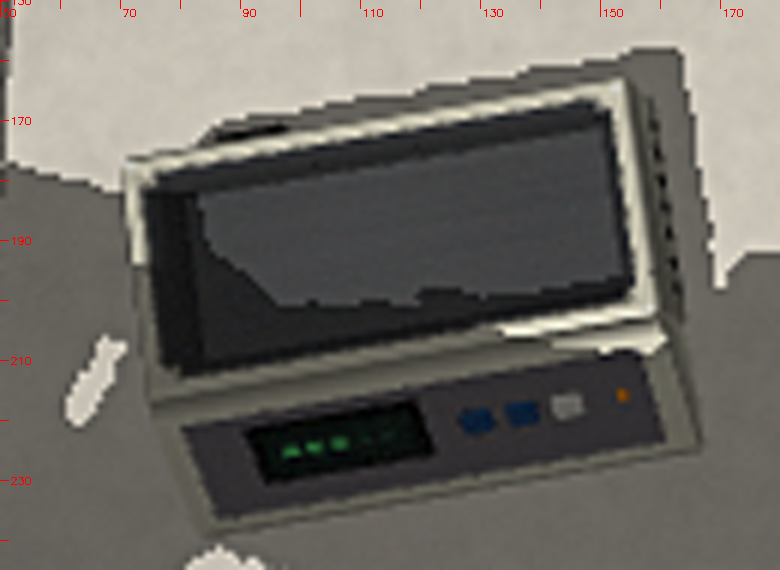

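View pics/c2.png

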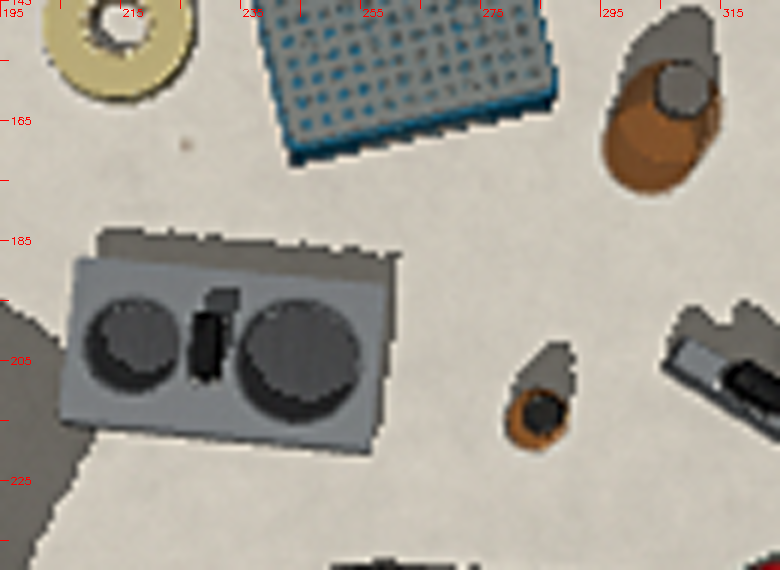

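View pics/c3.png

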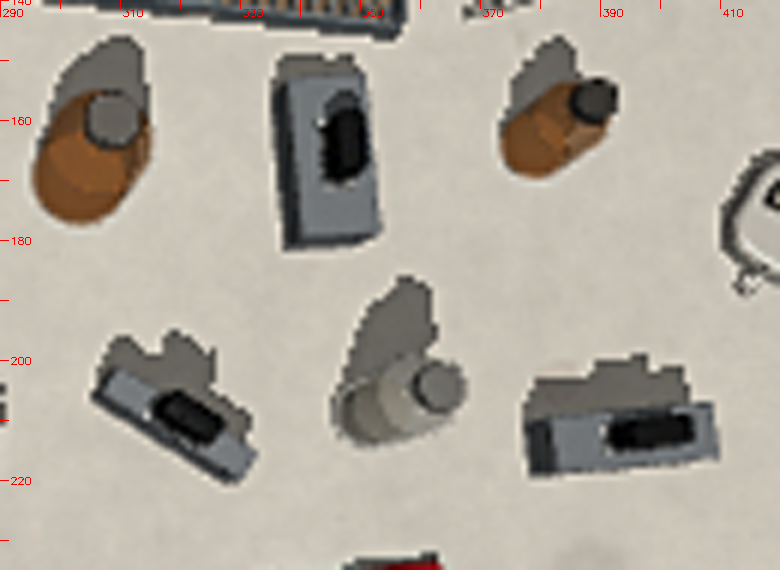

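```bash
cat > fit.py <<'E'
from h import *
from scipy.optimize import least_squares
def fit(model,uv,C,x0):
    K,Rc,t=C
    model=np.array(model,float);uv=np.array(uv,float)
    def f(p,flat=True):
        c,s=np.cos(p[2]),np.sin(p[2])
        P=np.c_[p[0]+c*model[:,0]-s*model[:,1],p[1]+s*model[:,0]+c*model[:,1],model[:,2]]
        r=np.array([proj(q,K,Rc,t) for q in P])-uv
        return r.ravel() if flat else r
    s=least_squares(f,x0)
    return s.x,f(s.x,False)
E
python3 - <<'E'
from fit import *
s=env.state();Rt=R.from_euler("xyz",s["tcp_rot"]).as_matrix();print(Rt.round(3))
im,*C=cam("top")
g=lambda x0,y0,L:[(x0+a/6,y0+b/6) for a,b in L]
def show(n,m,uv,x0):
    x,r=fit(m,uv,C,x0);print(n,x[:2].round(1),np.degrees(x[2]).round(2),"res",r.round(1).tolist())
# block: yaw~pi ; +y to image right, +x image down
show("block",[(-35,-66,44),(-35,66,44),(35,66,44),(35,-66,44),(0,32,44),(0,-38,44)],g(195,145,[(78,258),(391,284),(371,452),(62,421),(298,360),(133,344)]),[470,0,3.1])
def top(tk,tl,tr,br,bl,ori): pass
def fil(h): return [(35,h,44),(35,-h,44),(-35,-h,44),(-35,h,44)]
show("thick",fil(17),g(290,140,[(287,82),(362,72),(380,235),(300,243)]),[530,-280,0])
# long axis +x up/left for thin: corners in order
show("thin",fil(7),g(290,140,[(105,398),(118,367),(256,452),(240,478)]),[450,-220,0.9])
show("med",fil(12),g(290,140,[(554,472),(556,410),(714,404),(718,458)]),[440,-420,1.57])
show("heater",[(52,106.5,60),(52,-106.5,60),(-52,-106.5,60),(-52,106.5,60)],g(50,150,[(124,160),(628,79),(660,313),(150,400)]),[480,310,.15])
show("heaterfl",[(38,92.5,30),(38,-92.5,30)],g(50,150,[(193,192),(608,130)]),[480,310,.15])
E
```

```text
[[-0.     0.374  0.927]
 [-0.001  0.927 -0.374]
 [-1.    -0.001 -0.   ]]
block [448.7   4.2] 173.8 res [[-0.1, -0.2], [-0.5, 0.3], [0.3, -0.2], [-0.4, 0.0], [0.4, 0.0], [0.3, 0.1]]
thick [ 541.8 -286.8] 3.55 res [[-0.4, -0.2], [0.1, 0.5], [0.0, 0.0], [0.2, -0.3]]
thin [ 428.5 -217.2] 57.92 res [[-0.8, -0.5], [-0.2, -0.0], [0.6, 0.1], [0.5, 0.5]]
med [ 420.5 -410.8] 92.21 res [[0.4, -0.6], [-0.8, 0.3], [0.1, -0.1], [0.3, 0.3]]
heater [487.1 294.3] 8.78 res [[-0.8, -0.6], [0.4, -0.9], [0.8, 0.8], [-0.4, 0.6]]
heaterfl [486.4 296. ] 7.91 res [[-1.4, 0.1], [1.4, -0.2]]
```

```bash
python3 - <<'E'
from h import *
im,*C=cam("top")
g=lambda x0,y0,a,b:(x0+a/6,y0+b/6)
for n,uv,z in [("L cap",g(195,145,683,88),122),("L base",g(195,145,653,143),0),("S cap",g(290,140,593,101),90),("S base",g(290,140,538,142),0),("clear cap",g(290,140,440,386),114),("oil cap",g(195,145,545,412),68),("thin tab",g(290,140,188,417),78),("thick tab",g(290,140,345,140),78),("med tab",g(290,140,651,432),78),("blk tab",g(195,145,206,345),78)]:
    print(n,ray(uv,z,*C).round(1))
E
```

```text
L cap [ 544.1 -181.4  122. ]
L base [ 544.6 -185.5    0. ]
S cap [ 555.5 -384.4   90. ]
S base [ 556.2 -390.6    0. ]
clear cap [ 436.5 -308.6  114. ]
oil cap [ 420.3 -128.3   68. ]
thin tab [ 428.5 -214.8   78. ]
thick tab [ 542.8 -284.2   78. ]
med tab [ 419.7 -404.8   78. ]
blk tab [448.9  10.2  78. ]
```

Emit:
{"fn": "apply_moves", "kwargs": {
  "offset": [
    [8.6,-22.76,-1.8],
    [8.6,-22.76,-1.8],
    [8.6,-22.76,-1.8],
    [8.6,-22.76,-1.8],
    [8.6,-22.76,-1.8],
    [8.6,-22.76,-1.8],
    [8.6,-22.76,-1.8],
    [8.6,-22.76,-1.8],
    [8.6,-22.76,-1.8],
    [8.6,-22.76,-1.8],
    [8.6,-22.76,-1.8],
    [8.6,-22.76,-1.8],
    [8.6,-22.76,-1.8],
    [8.6,-22.76,-1.8]
  ],
  "yaw": [-12.37,-12.37,-12.37,-12.37,-12.37,-12.37,-12.37,-12.37,-12.37,-12.37,-12.37,-12.37,-12.37,-12.37],
  "jaw": [-1,-1,-1,-1,-1,-1,-1,-1,-1,-1,-1,-1,-1,-1]
}}

```text
t: 2.05
eef_pos: [448.8, 11.4, 169.6]
tcp_rot: [-2.348, 1.571, 2.257]
ft_force: [-0.8, 0.1, -0.6]
opening: 1.002
```

```bash
cat >> h.py <<'E'
def st():
    s=env.state();Rt=R.from_euler("xyz",s["tcp_rot"]).as_matrix()
    print("t",round(s["t"],2),"pos",s["eef_pos"].round(1),"phi",np.degrees(np.arctan2(Rt[1,1],Rt[0,1])).round(2),"F",s["ft_force"].round(1),"op",round(s["opening"],3),"q",s["joints"].round(2))
E
python3 - <<'E'
from h import *
st();im,*C=cam("wrist");cv2.imwrite("pics/w1.png",im)
st()
E
```

```text
t 2.05 pos [448.8  11.4 169.6] phi -6.12 F [-0.8  0.1 -0.6] op 1.002 q [-0.12  0.31  2.03  0.    0.81 -0.02]
t 2.1 pos [448.9  11.3 169.6] phi -6.13 F [-0.4 -0.  -0.2] op 0.996 q [-0.12  0.31  2.03  0.    0.81 -0.02]
```

View pics/w1.png

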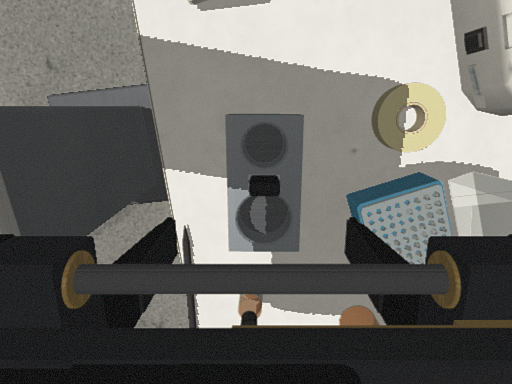

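```bash
python3 - <<'E'
from h import *
im,*C=cam("wrist");crop(im,205,95,120,165,4,"w1c");st()
import pickle;pickle.dump(C,open("w1.pkl","wb"))
E
```

```text
t 2.15 pos [448.9  11.1 169.6] phi -6.14 F [ 0.2  0.5 -0.9] op 1.0 q [-0.12  0.31  2.03  0.    0.81 -0.02]
```

View pics/w1c.png

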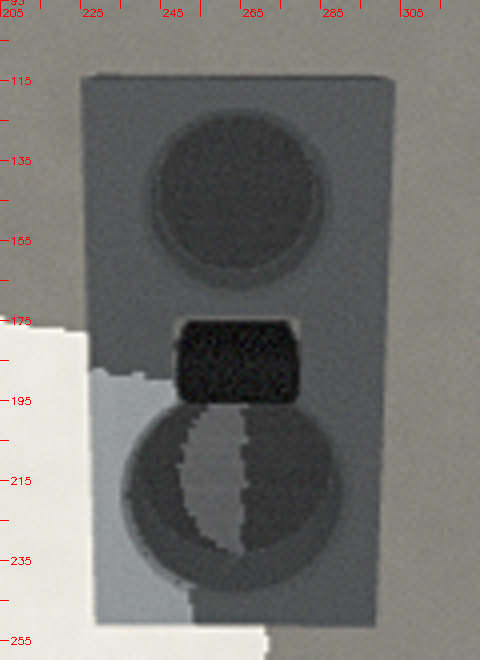

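```bash
python3 - <<'E'
from fit import *
import pickle;C=pickle.load(open("w1.pkl","rb"))
g=[(205+a/4,95+b/4) for a,b in [(83,77),(394,82),(376,626),(96,624)]]
x,r=fit([(35,-66,44),(-35,-66,44),(-35,66,44),(35,66,44)],g,C,[448,4,3.03]);print(x,np.degrees(x[2]),r)
p=x; print(p[0]+6*np.sin(p[2]),p[1]-6*np.cos(p[2]))
for uv,z in [((205+238/4,95+321/4),78),((205+180/4,95+357/4),78),((205+298/4,95+357/4),78)]: print(ray(uv,z,*C))
E
```

```text
[451.45804234   8.92044531   3.03087377] 173.65627535297813 [[-0.41958912  0.27429302]
 [ 0.73052365 -0.65657241]
 [ 0.16652348  0.15027988]
 [-0.51349781  0.38953727]]
452.1209991919515 14.88370685041821
[453.1806954  27.1864967  78.       ]
[440.43985663  20.88979452  78.        ]
[464.75508101  18.28436689  78.        ]
```

Emit:
{"fn": "apply_moves", "kwargs": {
  "offset": [
    [0.08,0.06,-2],
    [0.08,0.06,-4],
    [0.08,0.06,-4.6],
    [0.08,0.06,-4.9],
    [0.08,0.06,-4.9],
    [0.08,0.06,-4.9],
    [0.08,0.06,-4.9]
  ],
  "yaw": [0,0,0,0,0,0,0],
  "jaw": [-0.2,-0.2,-0.2,-0.2,-0.2,-0.2,-0.2]
}}

```text
t: 3.02
eef_pos: [451.2, 12.6, 47.8]
tcp_rot: [1.587, 1.57, -0.091]
ft_force: [0.1, -1.1, -0.2]
opening: 0.599
```

```bash
python3 - <<'E'
from h import *
st();im,*C=cam("wrist");cv2.imwrite("pics/w2.png",im)
E
```

```text
t 3.02 pos [451.2  12.6  47.8] phi -6.14 F [ 0.1 -1.1 -0.2] op 0.599 q [-0.12  0.53  2.14  0.    0.48 -0.01]
```

View pics/w2.png

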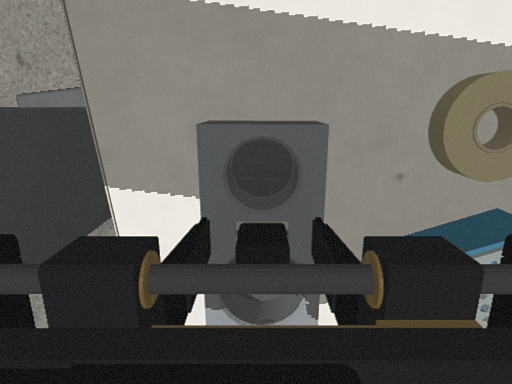

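Emit:
{"fn": "apply_moves", "kwargs": {
  "offset": [
    [0,0,0],
    [0,0,0],
    [0,0,0],
    [0,0,0],
    [0,0,0],
    [0,0,0]
  ],
  "yaw": [0,0,0,0,0,0],
  "jaw": [1,1,1,1,1,1]
}}

```text
t: 3.82
eef_pos: [451.5, 12.5, 47.7]
tcp_rot: [1.584, 1.569, -0.094]
ft_force: [3.1, -0.1, -1.0]
opening: 0.268
```

```bash
python3 - <<'E'
from h import *
st();im,*C=cam("wrist");crop(im,190,110,150,140,5,"w3")
E
```

```text
t 3.83 pos [451.5  12.5  47.7] phi -6.14 F [ 3.1 -0.1 -1. ] op 0.268 q [-0.12  0.53  2.14  0.    0.48 -0.01]
```

View pics/w3.png

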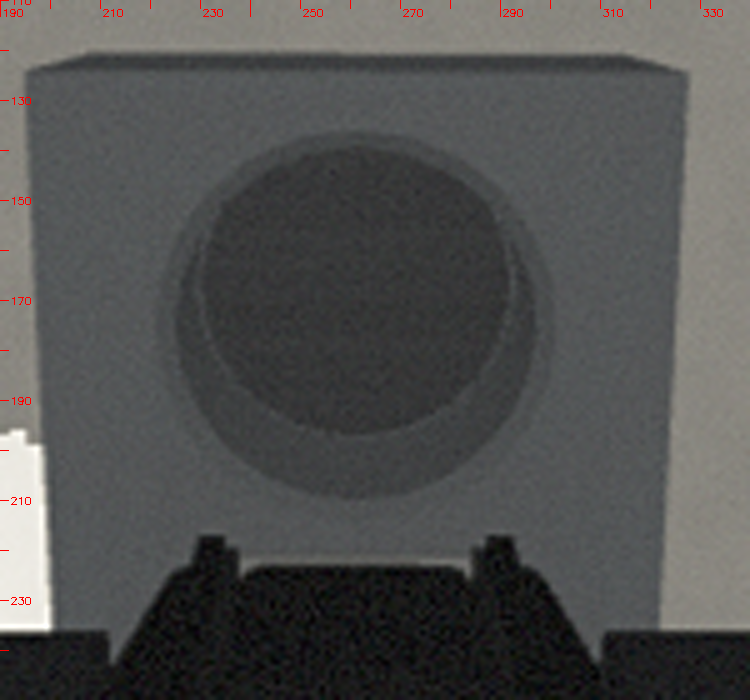

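```bash
cat >> h.py <<'E'
def tool(p):
    "tool-lateral coordinates: a along jaw axis(phi), b = perpendicular (phi+90), relative to TCP"
    s=env.state();Rt=R.from_euler("xyz",s["tcp_rot"]).as_matrix()
    ph=np.arctan2(Rt[1,1],Rt[0,1]);d=np.array(p)-s["eef_pos"]
    return np.round([d[0]*np.cos(ph)+d[1]*np.sin(ph),-d[0]*np.sin(ph)+d[1]*np.cos(ph),d[2]],1)
E
python3 - <<'E'
from h import *
im,*C=cam("wrist")
g=lambda a,b:(190+a/5,110+b/5)
for n,uv,z in [("TL",g(27,72),44),("TR",g(688,72),44),("tabfarL",g(242,566),78),("tabfarR",g(470,566),78),("tipL",g(212,536),47.7),("tipR",g(500,536),47.7)]:
    p=ray(uv,z,*C);print(n,p.round(1),tool(p))
E
```

```text
TL [423.5  78.1  44. ] [-34.8  62.2  -3.7]
TR [492.5  70.7  44. ] [34.6 62.2 -3.7]
tabfarL [442.9  33.4  78. ] [-10.8  19.8  30.3]
tabfarR [463.6  31.2  78. ] [10.  19.8 30.3]
tipL [436.7  26.3  47.7] [-16.2  12.1  -0. ]
tipR [468.3  22.8  47.7] [15.7 12.  -0. ]
```

Emit:
{"fn": "apply_moves", "kwargs": {
  "offset": [
    [0,0,1.5],
    [0,0,3.5],
    [0,0,5.5],
    [0.5,2.5,6.9],
    [1.0,5,6.9],
    [1.5,7,6.9],
    [1.5,7.7,6.9],
    [1.5,7.7,6.9],
    [1.5,7.7,6.9],
    [1.5,7.7,6.9],
    [1.5,7.7,6.9]
  ],
  "yaw": [0,0,0,1,2,2.45,2.45,2.45,2.45,2.45,2.45],
  "jaw": [1,1,1,1,1,1,1,1,1,1,1]
}}

```text
t: 5.3
eef_pos: [489.0, 204.2, 220.3]
tcp_rot: [1.553, 1.569, 0.13]
ft_force: [1.0, -0.7, -5.7]
opening: 0.269
```

```bash
python3 - <<'E'
from h import *
st();im,*C=cam("wrist");cv2.imwrite("pics/w4.png",im)
import pickle;pickle.dump(C,open("w4.pkl","wb"))
crop(im,110,10,260,195,3,"w4c")
im,*C=cam("top");crop(im,50,150,170,95,4,"t4")
E
```

```text
t 5.3 pos [489.  204.2 220.3] phi 8.48 F [ 1.  -0.7 -5.7] op 0.269 q [ 0.27  0.35  1.78 -0.    1.01  0.12]
```

View pics/w4.png

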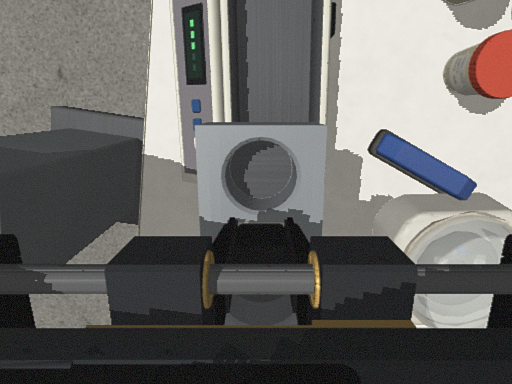

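View pics/w4c.png

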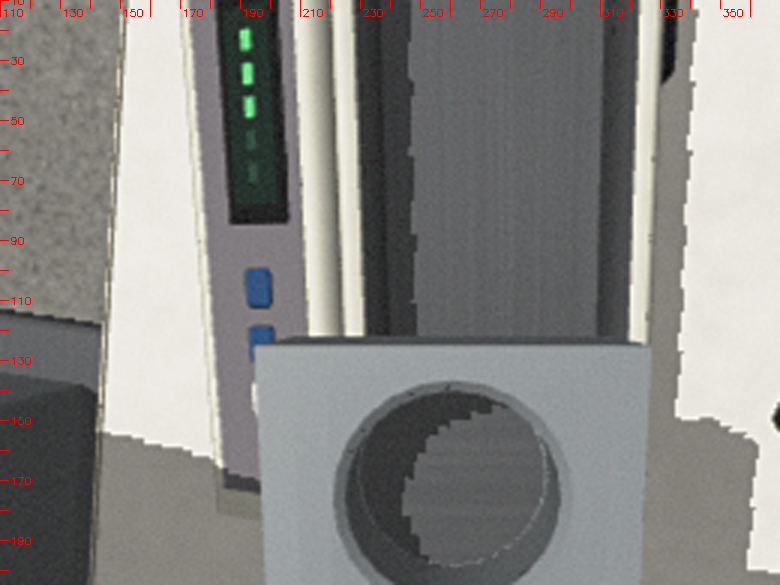

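```bash
python3 - <<'E'
from h import *
im,*C=cam("wrist");crop(im,205,0,130,125,6,"w5");st()
im,*C=cam("top");crop(im,50,150,130,95,6,"t4")
E
```

```text
t 5.45 pos [489.  204.7 220.3] phi 8.53 F [-0.7 -0.9 -6.3] op 0.27 q [ 0.27  0.35  1.78 -0.    1.01  0.12]
```

View pics/w5.png

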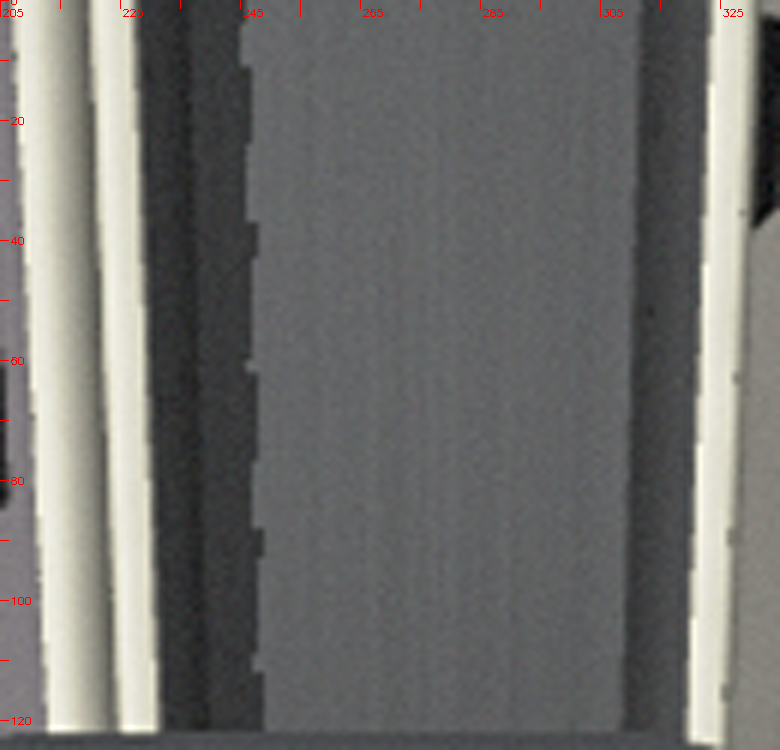

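View pics/t4.png

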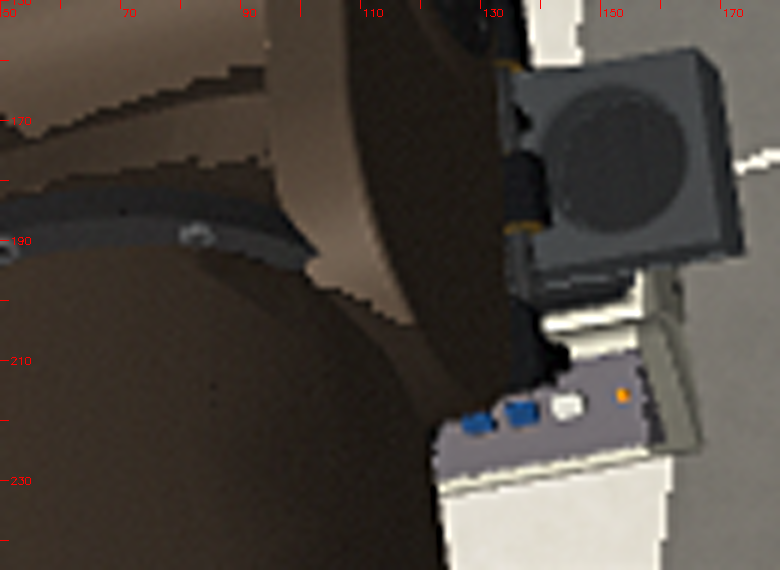

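```bash
python3 - <<'E'
from h import *
im,*C=cam("wrist")
g=lambda a,b:(205+a/6,0+b/6)
for n,a,b,z in [("Li",135,12,60),("Li",158,730,60),("Ri",710,12,60),("Ri",687,740,60),("Lo",93,12,60),("Lo",118,730,60),("Ro",755,12,60),("Ro",727,740,60),("Lb",190,12,54),("Lb",208,730,54),("Rfloor",640,12,30),("Rfloor",624,730,30)]:
    p=ray(g(a,b),z,*C);print(n,p.round(1),tool(p))
E
```

```text
Li [434.7 361.8  60. ] [ -30.3  163.3 -160.2]
Li [451.7 256.2  60. ] [ -29.3   56.3 -160.2]
Ri [521.3 374.9  60. ] [  57.2  163.3 -160.2]
Ri [538.9 267.6  60. ] [  58.7   54.7 -160.2]
Lo [428.4 360.9  60. ] [ -36.7  163.3 -160.2]
Lo [445.1 255.2  60. ] [ -35.9   56.3 -160.2]
Ro [528.  375.9  60. ] [  64.   163.3 -160.2]
Ro [545.5 268.6  60. ] [  65.3   54.7 -160.2]
Lb [442.4 364.7  54. ] [ -22.4  164.9 -166.2]
Lb [459.5 257.1  54. ] [ -21.4   56.  -166.2]
Rfloor [513.7 382.1  30. ] [  50.8  171.6 -190.2]
Rfloor [532.8 267.   30. ] [  52.6   54.9 -190.2]
```

Emit:
{"fn": "apply_moves", "kwargs": {
  "offset": [
    [-0.17,2,0],
    [-0.17,4,0],
    [-0.17,4.88,-1],
    [-0.17,4.88,-2.0],
    [-0.17,4.88,-2.4],
    [-0.17,4.88,-2.4],
    [-0.17,4.88,-2.4],
    [-0.17,4.88,-2.4]
  ],
  "yaw": [0.08,0.08,0.08,0.08,0.08,0.08,0.08,0.08],
  "jaw": [1,1,1,1,1,1,1,1]
}}

```text
t: 6.55
eef_pos: [485.2, 326.8, 161.2]
tcp_rot: [1.725, 1.567, 0.311]
ft_force: [-0.6, 0.2, -5.8]
opening: 0.272
```

```bash
python3 - <<'E'
from h import *
st();im,*C=cam("wrist");cv2.imwrite("pics/w6.png",im)
crop(im,180,20,160,130,5,"w6c")
E
```

```text
t 6.55 pos [485.2 326.8 161.2] phi 9.0 F [-0.6  0.2 -5.8] op 0.272 q [ 0.48  0.49  1.72 -0.    0.92  0.32]
```

View pics/w6.png

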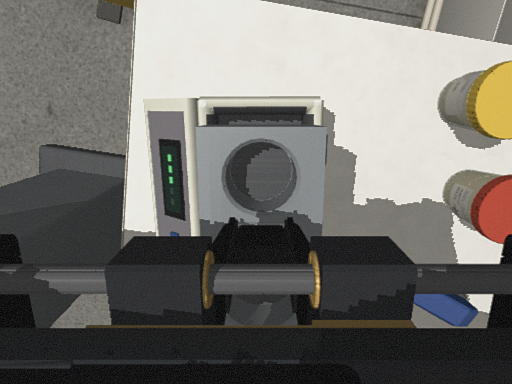

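View pics/w6c.png

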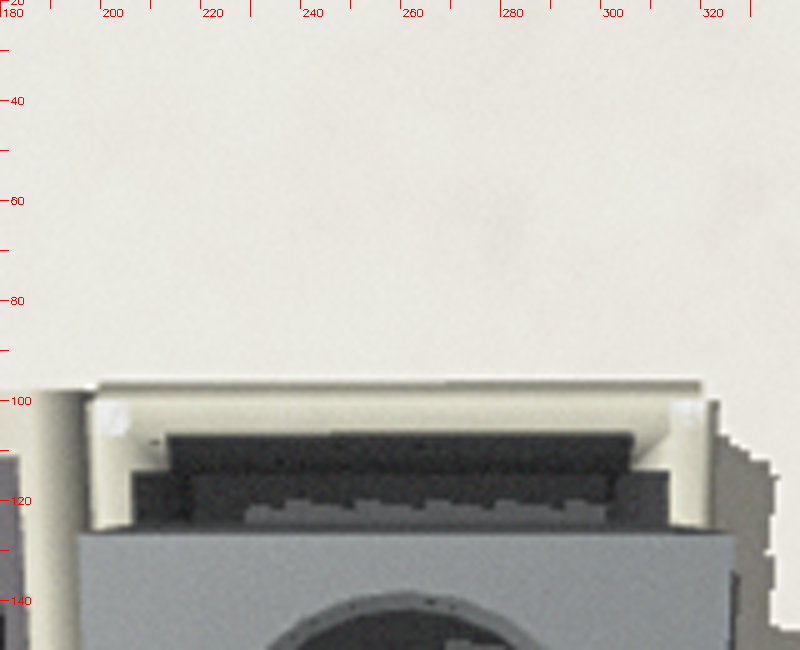

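```bash
python3 - <<'E'
from h import *
im,*C=cam("wrist");print(tool(C[2]))
g=lambda a,b:(180+a/5,20+b/5)
for n,a,b in [("A",132,470),("B",168,435),("B2",632,435),("A2",668,470),("outer",400,387),("outer2",400,400),("dk2",400,472),("Fl",247,512),("blk",400,532),("blkL",78,532),("blkR",734,532),("Lo",92,500),("Ro",710,500)]:
    print(n,*[ (z,tool(ray(g(a,b),z,*C))[:2]) for z in (60,54,30,113+44)])
E
```

```text
[ -0.9  71.8 169.9]
A (60, array([-44.1,  65.3])) (54, array([-45.1,  65.2])) (30, array([-48.9,  64.6])) (157, array([-28.6,  67.6]))
B (60, array([-38.1,  70.8])) (54, array([-38.9,  70.8])) (30, array([-42.2,  70.7])) (157, array([-24.7,  71.2]))
B2 (60, array([37. , 70.8])) (54, array([37.8, 70.8])) (30, array([41.2, 70.7])) (157, array([23.4, 71.2]))
A2 (60, array([43. , 65.3])) (54, array([44. , 65.2])) (30, array([47.9, 64.6])) (157, array([27.3, 67.6]))
outer (60, array([-0.6, 78.3])) (54, array([-0.5, 78.4])) (30, array([-0.5, 79. ])) (157, array([-0.7, 76. ]))
outer2 (60, array([-0.6, 76.3])) (54, array([-0.5, 76.4])) (30, array([-0.5, 76.8])) (157, array([-0.7, 74.7]))
dk2 (60, array([-0.6, 65. ])) (54, array([-0.6, 64.8])) (30, array([-0.5, 64.2])) (157, array([-0.7, 67.4]))
Fl (60, array([-25.6,  58.6])) (54, array([-26.1,  58.3])) (30, array([-28.3,  57.2])) (157, array([-16.7,  63.3]))
blk (60, array([-0.6, 55.4])) (54, array([-0.6, 55. ])) (30, array([-0.5, 53.6])) (157, array([-0.7, 61.3]))
blkL (60, array([-53.4,  55.4])) (54, array([-54.5,  55. ])) (30, array([-59.2,  53.6])) (157, array([-34.6,  61.3]))
blkR (60, array([54.3, 55.4])) (54, array([55.5, 55. ])) (30, array([60.4, 53.6])) (157, array([34.5, 61.3]))
Lo (60, array([-50.8,  60.5])) (54, array([-51.9,  60.3])) (30, array([-56.4,  59.3])) (157, array([-32.9,  64.6]))
Ro (60, array([50.1, 60.5])) (54, array([51.2, 60.3])) (30, array([55.8, 59.3])) (157, array([31.8, 64.6]))
```

Emit:
{"fn": "apply_moves", "kwargs": {
  "offset": [
    [-0.02,0.02,-0.7],
    [-0.02,0.02,-1.4],
    [-0.02,0.02,-2.0],
    [-0.02,0.02,-2.3],
    [-0.02,0.02,-2.55],
    [-0.02,0.02,-2.55],
    [-0.02,0.02,-2.55]
  ],
  "yaw": [0,0,0,0,0,0,0],
  "jaw": [1,1,1,1,1,1,1]
}}

```text
t: 7.52
eef_pos: [484.7, 327.4, 97.5]
tcp_rot: [1.735, 1.567, 0.321]
ft_force: [-0.4, 0.5, -5.7]
opening: 0.27
```

```bash
python3 - <<'E'
from h import *
st();im,*C=cam("wrist");cv2.imwrite("pics/w7.png",im);crop(im,180,70,160,130,5,"w7")
E
```

```text
t 7.53 pos [484.7 327.4  97.5] phi 9.01 F [-0.4  0.5 -5.7] op 0.27 q [ 0.48  0.57  1.78 -0.    0.79  0.32]
```

View pics/w7.png

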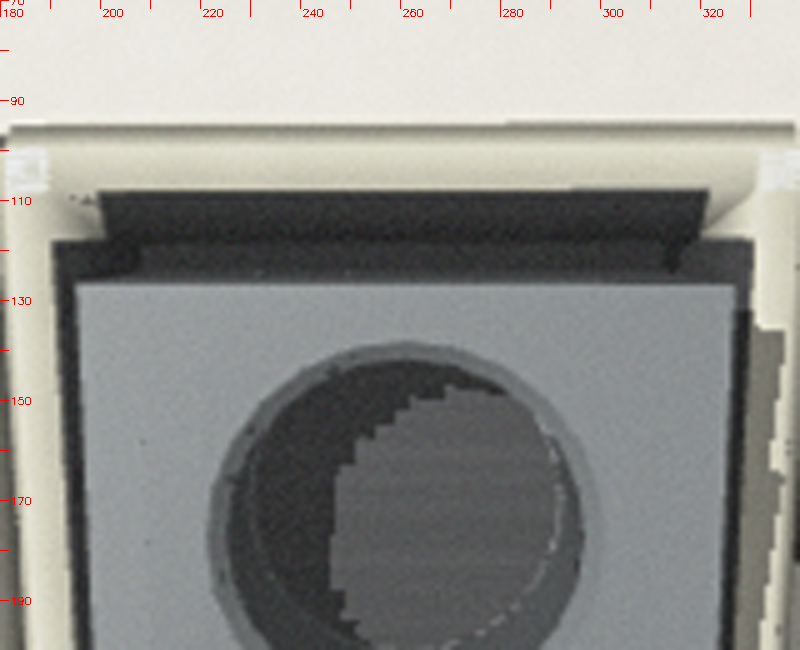

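Emit:
{"fn": "apply_moves", "kwargs": {
  "offset": [
    [-0.02,0,-0.3],
    [-0.02,0,-0.55],
    [-0.02,0,-0.72],
    [-0.02,0,-0.77],
    [-0.02,0,-0.77],
    [-0.02,0,-0.79],
    [-0.02,0,-0.79]
  ],
  "yaw": [0,0,0,0,0,0,0],
  "jaw": [1,1,1,1,1,1,1]
}}

```text
t: 8.45
eef_pos: [484.5, 327.3, 78.5]
tcp_rot: [1.693, 1.566, 0.28]
ft_force: [0.0, -6.2, 4.6]
opening: 0.27
```

Emit:
{"fn": "apply_moves", "kwargs": {
  "offset": [
    [0,0,0],
    [0,0,0],
    [0,0,0],
    [0,0,0],
    [0,0,0]
  ],
  "yaw": [0,0,0,0,0],
  "jaw": [0.2,0,-0.2,-0.2,-0.2]
}}

```text
t: 9.07
eef_pos: [484.5, 327.4, 78.4]
tcp_rot: [1.701, 1.566, 0.287]
ft_force: [0.1, 0.4, 0.0]
opening: 0.597
```

```bash
python3 - <<'E'
from h import *
st();im,*C=cam("wrist");cv2.imwrite("pics/w8.png",im);crop(im,180,70,160,130,5,"w8")
E
```

```text
t 9.07 pos [484.5 327.4  78.4] phi 9.02 F [0.1 0.4 0. ] op 0.597 q [ 0.48  0.6   1.79 -0.    0.74  0.33]
```

View pics/w8.png

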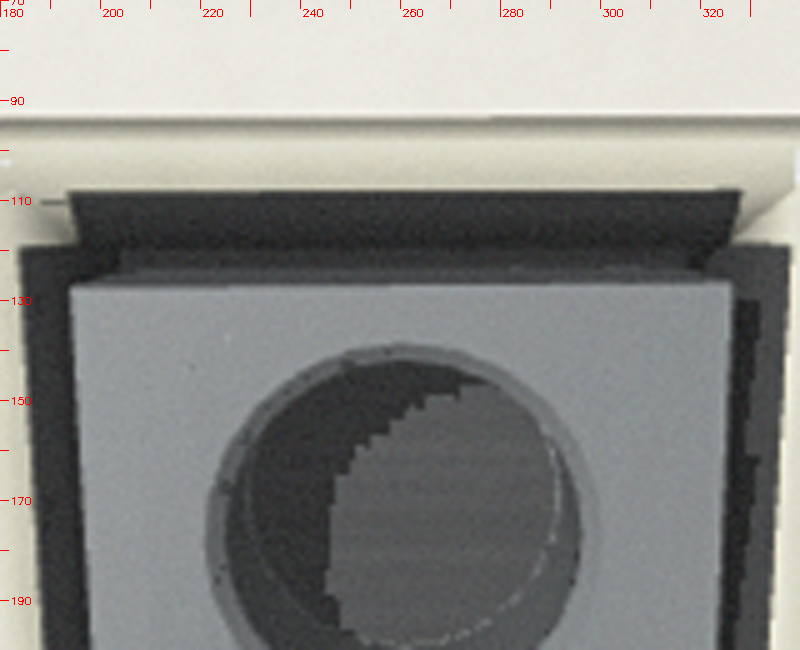

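```bash
python3 - <<'E'
from h import *
im,*C=cam("wrist")
g=lambda a,b:(180+a/5,70+b/5)
for n,a,b in [("wall54",400,246),("blkedge",400,284),("L",72,286),("R",732,284),("rimin",400,190),("rimL",20,246),("rimR",790,246)]:
    print(n,*[ (z,tool(ray(g(a,b),z,*C))[:2]) for z in (60,54,30,74,75)])
E
```

```text
wall54 (60, array([-0.7, 64.4])) (54, array([-0.7, 64.2])) (30, array([-0.6, 63.3])) (74, array([-0.7, 65. ])) (75, array([-0.7, 65. ]))
blkedge (60, array([-0.7, 60.2])) (54, array([-0.7, 59.8])) (30, array([-0.6, 58.4])) (74, array([-0.7, 61.1])) (75, array([-0.7, 61.1]))
L (60, array([-38.1,  60. ])) (54, array([-39.3,  59.6])) (30, array([-44. ,  58.1])) (74, array([-35.3,  60.9])) (75, array([-35.2,  60.9]))
R (60, array([37.2, 60.2])) (54, array([38.4, 59.8])) (30, array([43.3, 58.4])) (74, array([34.4, 61.1])) (75, array([34.2, 61.1]))
rimin (60, array([-0.7, 70.6])) (54, array([-0.7, 70.6])) (30, array([-0.6, 70.4])) (74, array([-0.7, 70.7])) (75, array([-0.7, 70.7]))
rimL (60, array([-43.8,  64.4])) (54, array([-45.1,  64.2])) (30, array([-50.5,  63.3])) (74, array([-40.6,  65. ])) (75, array([-40.4,  65. ]))
rimR (60, array([43.6, 64.4])) (54, array([45. , 64.2])) (30, array([50.7, 63.3])) (74, array([40.3, 65. ])) (75, array([40., 65.]))
```

Emit:
{"fn": "apply_moves", "kwargs": {
  "offset": [
    [0,0,0],
    [0,0,0],
    [0,0,0],
    [0,0,0],
    [0,0.03,0],
    [-0.01,0.06,0],
    [-0.015,0.09,0],
    [-0.018,0.11,0],
    [-0.018,0.11,0],
    [-0.018,0.11,0]
  ],
  "yaw": [0,0,0,0,0,0,0,0,0,0],
  "jaw": [1,1,1,1,1,1,1,1,1,1]
}}

```text
t: 10.42
eef_pos: [484.1, 330.1, 78.4]
tcp_rot: [1.708, 1.566, 0.294]
ft_force: [1.4, -3.5, 2.0]
opening: 0.27
```

Emit:
{"fn": "apply_moves", "kwargs": {
  "offset": [
    [0,0,0],
    [0,0,0],
    [0,0,0.5],
    [0,0,2],
    [0,0,4],
    [0.3,-2,5],
    [2.4,-24.5,5],
    [2.4,-24.5,5],
    [2.4,-24.5,5],
    [2.4,-24.5,5],
    [2.4,-24.5,5],
    [2.4,-24.5,5],
    [2.4,-24.5,5],
    [2.4,-24.5,5],
    [2.4,-24.5,5],
    [2.4,-24.5,4],
    [2.4,-24.5,4],
    [2.4,-24.5,4],
    [2.4,-24.5,4]
  ],
  "yaw": [0,0,0,0,0,0,-0.9,-0.9,-0.9,-0.9,-0.9,-0.9,-0.9,-0.9,-0.9,-0.9,-0.9,-0.9,-0.9],
  "jaw": [0,-0.2,-0.2,-0.2,-0.2,-0.2,-0.2,-0.2,-0.2,-0.2,-0.2,-0.2,-0.2,-0.2,-0.2,-0.2,-0.2,-0.2,-0.2]
}}

```text
t: 12.8
eef_pos: [544.5, -281.8, 179.7]
tcp_rot: [1.514, 1.565, 0.007]
ft_force: [-0.0, 0.5, -0.4]
opening: 0.598
```

```bash
python3 - <<'E'
from h import *
st();im,*C=cam("wrist");cv2.imwrite("pics/w9.png",im);crop(im,200,110,130,125,6,"w9c")
import pickle;pickle.dump(C,open("w9.pkl","wb"))
im,*C=cam("top");crop(im,50,150,130,95,6,"t9")
E
```

```text
t 12.8 pos [ 544.5 -281.8  179.7] phi 3.68 F [-0.   0.5 -0.4] op 0.598 q [-0.59  0.51  1.63  0.    1.   -0.65]
```

View pics/w9.png

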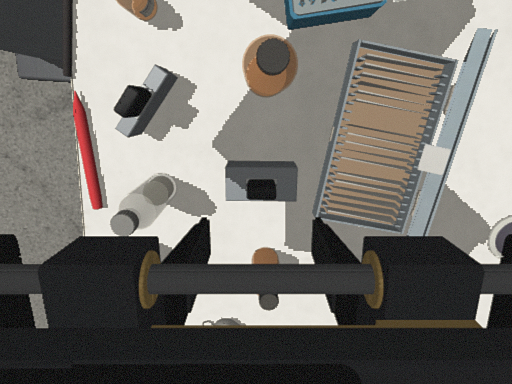

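View pics/w9c.png

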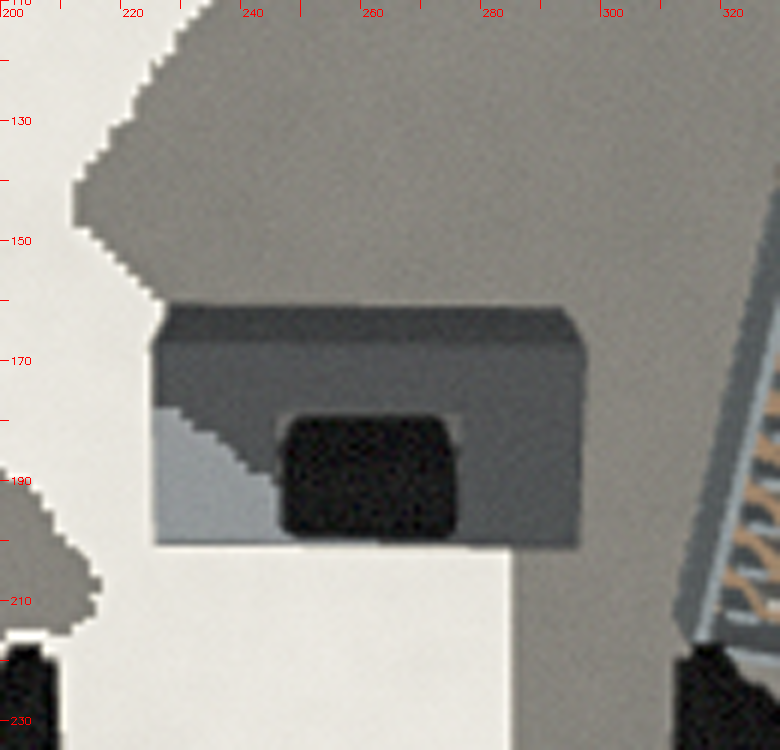

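View pics/t9.png

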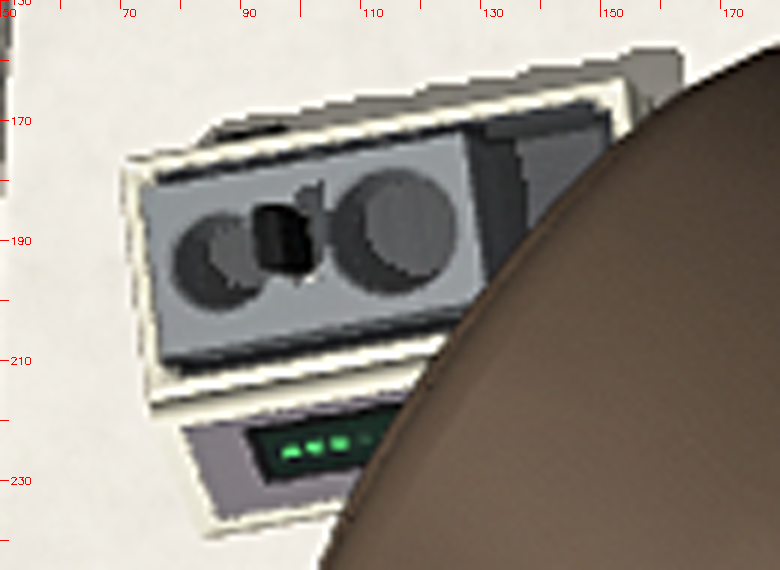

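```bash
python3 - <<'E'
from fit import *
im,*C=cam("wrist")
g=[(200+a/6,110+b/6) for a,b in [(153,343),(585,345),(579,548),(155,543)]]
x,r=fit([(-35,17,44),(35,17,44),(35,-17,44),(-35,-17,44)],g,C,[544,-283,0.06]);print(x,np.degrees(x[2]),r.round(1).tolist());print(tool([x[0],x[1],44]))
# vial caps etc
for n,uv,z in [("Lvial stopper",(273,56),122)]: print(n,ray(uv,z,*C))
E
```

```text
[ 5.45465275e+02 -2.83783567e+02  5.46164229e-02] 3.129290525716926 [[-0.7, -0.4], [0.7, -0.1], [0.3, 0.2], [-0.3, 0.5]]
[   1.    -1.9 -135.1]
Lvial stopper [ 545.67399286 -178.45061542  122.        ]
```

Emit:
{"fn": "apply_moves", "kwargs": {
  "offset": [
    [0.03,-0.12,-2],
    [0.03,-0.12,-4],
    [0.03,-0.12,-5],
    [0.03,-0.12,-5.3],
    [0.03,-0.12,-5.3],
    [0.03,-0.12,-5.3],
    [0.03,-0.12,-5.3],
    [0.03,-0.12,-5.3],
    [0.03,-0.12,-5.3],
    [0.03,-0.12,-5.3],
    [0.03,-0.12,-5.3],
    [0.03,-0.12,-5.3]
  ],
  "yaw": [-0.09,-0.09,-0.09,-0.09,-0.09,-0.09,-0.09,-0.09,-0.09,-0.09,-0.09,-0.09],
  "jaw": [-0.2,-0.2,-0.2,-0.2,-0.2,-0.2,-0.2,1,1,1,1,1]
}}

```text
t: 14.45
eef_pos: [545.2, -285.0, 46.7]
tcp_rot: [1.55, 1.565, 0.034]
ft_force: [0.2, -0.0, -0.6]
opening: 0.273
```

```bash
python3 - <<'E'
from h import *
st();im,*C=cam("wrist");cv2.imwrite("pics/w10.png",im);crop(im,190,110,150,140,5,"w10c")
E
```

```text
t 14.45 pos [ 545.2 -285.    46.7] phi 3.12 F [ 0.2 -0.  -0.6] op 0.273 q [-0.59  0.68  1.73  0.    0.73 -0.65]
```

View pics/w10c.png

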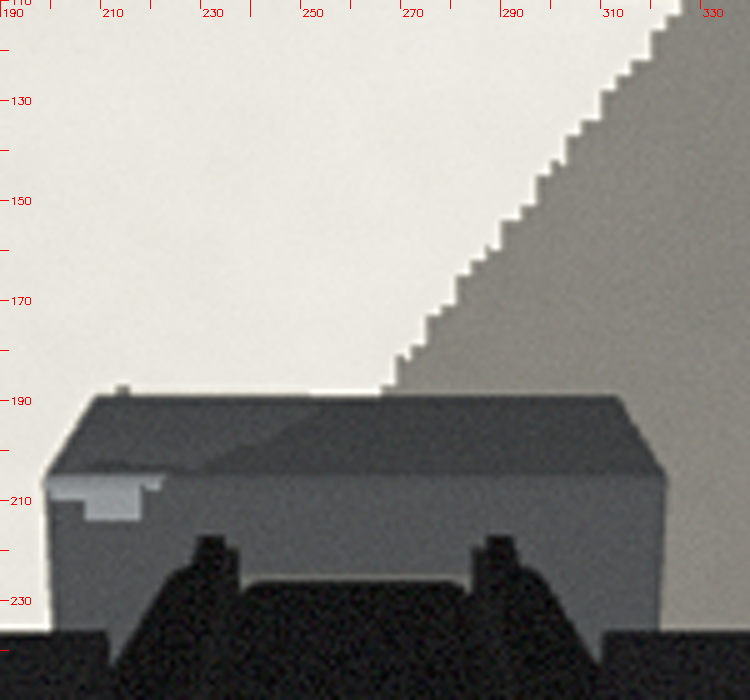

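```bash
python3 - <<'E'
from h import *
im,*C=cam("wrist")
for u,v in [((190+45/5),110+474/5),(190+665/5,110+474/5)]: print(tool(ray((u,v),44,*C)))
E
```

```text
[-34.7  18.5  -2.7]
[34.2 18.4 -2.7]
```

Emit:
{"fn": "apply_moves", "kwargs": {
  "offset": [
    [0,0,1.5],
    [0,0,3.5],
    [0,0,5.5],
    [0,0.5,6.2],
    [-1,20,6.2],
    [-1.87,21.03,6.2],
    [-1.87,21.03,6.2],
    [-1.87,21.03,6.2],
    [-1.87,21.03,6.2],
    [-1.87,21.03,6.2],
    [-1.87,21.03,6.2],
    [-1.87,21.03,6.2],
    [-1.87,21.03,6.2],
    [-1.87,21.03,5.5],
    [-1.87,21.03,4.5],
    [-1.87,21.03,4],
    [-1.87,21.03,3.73],
    [-1.87,21.03,3.73],
    [-1.87,21.03,3.73]
  ],
  "yaw": [0,0,0,0,0.5,0.98,0.98,0.98,0.98,0.98,0.98,0.98,0.98,0.98,0.98,0.98,0.98,0.98,0.98],
  "jaw": [1,1,1,1,1,1,1,1,1,1,1,1,1,1,1,1,1,1,1]
}}

```text
t: 16.92
eef_pos: [498.8, 240.7, 140.5]
tcp_rot: [1.576, 1.564, 0.163]
ft_force: [0.2, 0.6, -3.2]
opening: 0.273
```

```bash
python3 - <<'E'
from h import *
st();im,*C=cam("wrist");cv2.imwrite("pics/w11.png",im);crop(im,180,110,160,130,5,"w11c")
E
```

```text
t 16.93 pos [498.8 240.7 140.5] phi 8.99 F [ 0.2  0.6 -3.2] op 0.273 q [ 0.33  0.48  1.82 -0.    0.84  0.17]
```

View pics/w11.png

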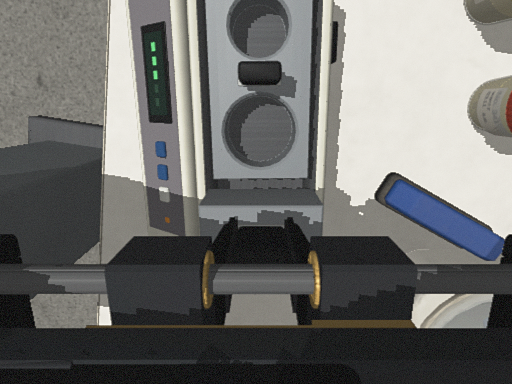

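View pics/w11c.png

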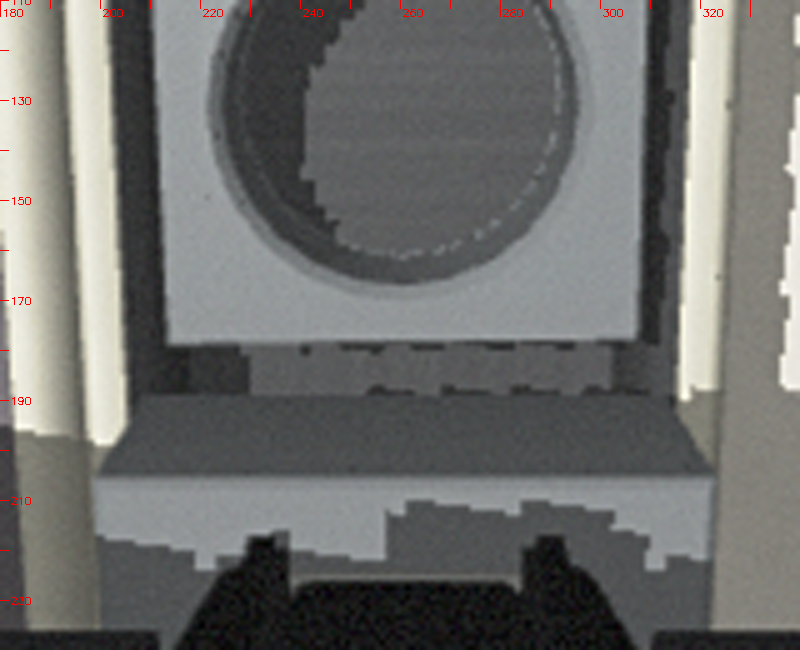

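```bash
python3 - <<'E'
from h import *
im,*C=cam("wrist")
g=lambda a,b:(180+a/5,110+b/5)
for n,a,b,z in [("blkL",168,345,74),("blkR",638,339,74),("thkL",95,476,140.5-2.7),("thkR",713,476,140.5-2.7),("rimLi",115,100,60),("rimRi",688,100,60),("rimLi",126,420,60),("rimRi",679,395,60)]: print(n,tool(ray(g(a,b),z,*C)))
E
```

```text
blkL [-35.   18.9 -66.5]
blkR [ 35.1  19.8 -66.5]
thkL [-34.6  18.3  -2.7]
thkR [34.2 18.2 -2.7]
rimLi [-43.6  53.9 -80.5]
rimRi [ 43.5  53.9 -80.5]
rimLi [-44.1   3.5 -80.5]
rimRi [ 44.2   7.5 -80.5]
```

Emit:
{"fn": "apply_moves", "kwargs": {
  "offset": [
    [0,-0.035,-0.4],
    [0,-0.035,-0.8],
    [0,-0.035,-1.1],
    [0,-0.035,-1.4],
    [0,-0.035,-1.7],
    [0,-0.035,-2.0],
    [0,-0.035,-2.25],
    [0,-0.035,-2.4],
    [0,-0.035,-2.4],
    [0,-0.035,-2.4]
  ],
  "yaw": [0,0,0,0,0,0,0,0,0,0],
  "jaw": [1,1,1,1,1,1,1,1,1,1]
}}

```text
t: 18.27
eef_pos: [498.8, 239.9, 80.7]
tcp_rot: [1.586, 1.564, 0.172]
ft_force: [0.6, -0.6, -3.8]
opening: 0.268
```

Free of contact, 4 mm above the floor. Lower the rest.

Emit:
{"fn": "apply_moves", "kwargs": {
  "offset": [
    [0,0,-0.06],
    [0,0,-0.12],
    [0,0,-0.15],
    [0,0,-0.16],
    [0,0,-0.16],
    [0,0,-0.16]
  ],
  "yaw": [0,0,0,0,0,0],
  "jaw": [1,1,1,1,1,1]
}}

```text
t: 19.02
eef_pos: [498.8, 239.9, 76.7]
tcp_rot: [1.586, 1.564, 0.173]
ft_force: [-0.3, 0.7, -3.9]
opening: 0.268
```

```bash
python3 - <<'E'
from h import *
st();im,*C=cam("wrist");crop(im,180,110,160,130,5,"w12c")
E
```

```text
t 19.02 pos [498.8 239.9  76.7] phi 9.0 F [-0.3  0.7 -3.9] op 0.268 q [ 0.33  0.57  1.87 -0.    0.69  0.17]
```

View pics/w12c.png

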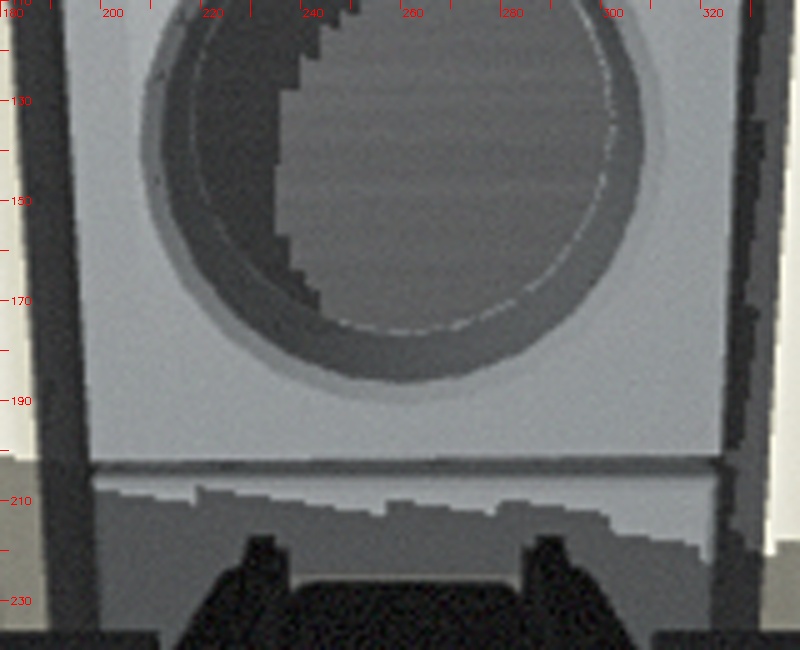

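Emit:
{"fn": "apply_moves", "kwargs": {
  "offset": [
    [0,0,-0.02],
    [0,0,-0.03],
    [0,0.03,-0.03],
    [-0.01,0.06,-0.03],
    [-0.012,0.085,-0.03],
    [-0.012,0.085,-0.03],
    [-0.012,0.085,-0.03]
  ],
  "yaw": [0,0,0,0,0,0,0],
  "jaw": [1,1,1,1,1,1,1]
}}

```text
t: 19.95
eef_pos: [498.9, 241.6, 76.6]
tcp_rot: [1.489, 1.563, 0.076]
ft_force: [-0.4, -4.2, 5.3]
opening: 0.271
```

Emit:
{"fn": "apply_moves", "kwargs": {
  "offset": [
    [0,0,0],
    [0,0,0],
    [0,0,0],
    [0,0,0.8],
    [0,0,2],
    [0,0,3.5],
    [0,0,5],
    [0,0,5],
    [0,0,5]
  ],
  "yaw": [0,0,0,0,0,0,0,0,0],
  "jaw": [0.2,0,-0.2,-0.2,-0.2,-0.2,-0.2,-0.2,-0.2]
}}

```text
t: 21.08
eef_pos: [498.5, 241.5, 201.0]
tcp_rot: [1.466, 1.564, 0.053]
ft_force: [-0.4, 0.3, 0.2]
opening: 0.601
```

Emit:
{"fn": "apply_moves", "kwargs": {
  "offset": [
    [0,-4.7,0],
    [0,-4.7,0],
    [0,-4.7,0],
    [0,-4.7,0],
    [0,-4.7,0]
  ],
  "yaw": [0,0,0,0,0],
  "jaw": [-0.2,-0.2,-0.2,-0.2,-0.2]
}}

```text
t: 21.7
eef_pos: [498.4, 125.0, 200.6]
tcp_rot: [1.48, 1.565, 0.068]
ft_force: [-0.4, 0.1, -0.3]
opening: 0.602
```

```bash
python3 - <<'E'
from h import *
st();im,*C=cam("wrist");cv2.imwrite("pics/w13.png",im);crop(im,190,20,150,150,5,"w13c")
E
```

```text
t 21.7 pos [498.4 125.  200.6] phi 9.1 F [-0.4  0.1 -0.3] op 0.602 q [ 0.12  0.35  1.85 -0.    0.94 -0.04]
```

View pics/w13.png

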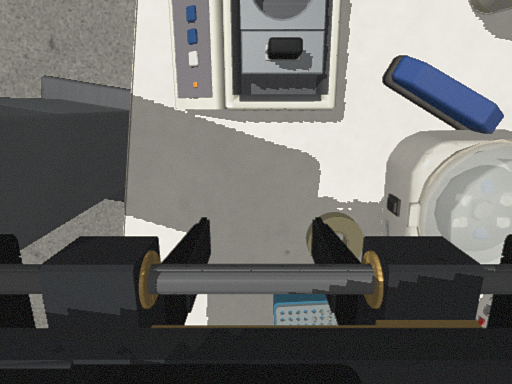

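View pics/w13c.png

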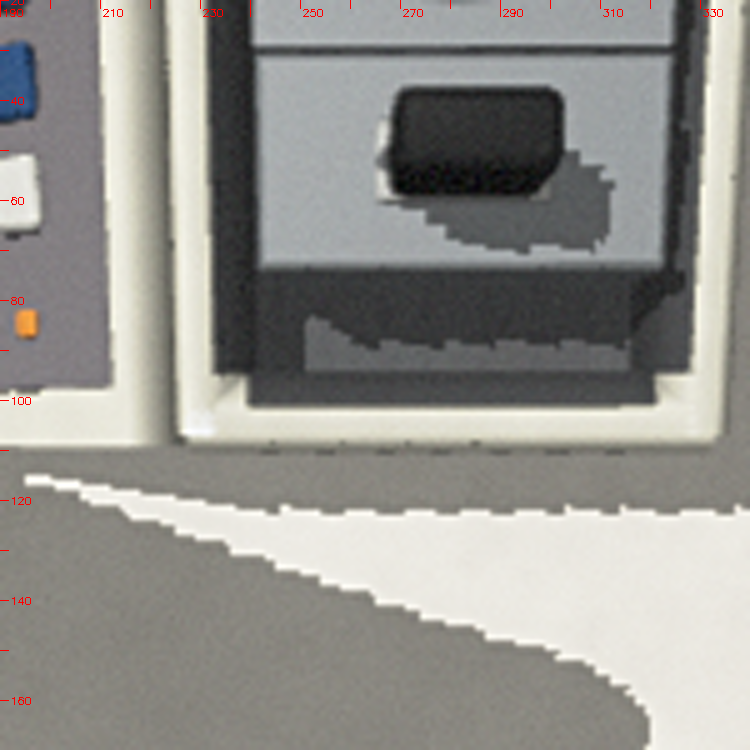

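```bash
python3 - <<'E'
from h import *
im,*C=cam("wrist")
g=lambda a,b:(190+a/5,20+b/5)
for n,a,b,z in [("thkL",260,268,74),("thkR",664,266,74),("thkfarL",257,55,74),("thkfarR",672,53,74),("blkL",254,46,74),("w54",450,373,54),("rim60",450,405,60),("outer",450,440,60),("rimL",210,300,60),("rimR",695,300,60)]: print(n,tool(ray(g(a,b),z,*C)))
E
```

```text
thkL [ -15.7   98.5 -126.7]
thkR [  54.1   98.9 -126.7]
thkfarL [ -15.7  132.2 -126.7]
thkfarR [  53.8  132.6 -126.7]
blkL [ -16.2  133.6 -126.7]
w54 [  18.6   81.8 -146.7]
rim60 [  18.3   75.9 -140.7]
outer [  18.4   69.7 -140.7]
rimL [ -25.5   94.3 -140.7]
rimR [  62.6   94.4 -140.7]
```

Emit:
{"fn": "apply_moves", "kwargs": {
  "offset": [
    [-2.72,-13.58,0],
    [-2.72,-13.58,0],
    [-2.72,-13.58,0],
    [-2.72,-13.58,0],
    [-2.72,-13.58,0],
    [-2.72,-13.58,-0.4],
    [-2.72,-13.58,-0.8],
    [-2.72,-13.58,-0.8],
    [-2.72,-13.58,-0.8],
    [-2.72,-13.58,-0.8]
  ],
  "yaw": [8.13,8.13,8.13,8.13,8.13,8.13,8.13,8.13,8.13,8.13],
  "jaw": [-0.2,-0.2,-0.2,-0.2,-0.2,-0.2,-0.2,-0.2,-0.2,-0.2]
}}

```text
t: 23.05
eef_pos: [430.9, -213.3, 181.1]
tcp_rot: [1.402, 1.564, 0.844]
ft_force: [-0.1, -0.3, 0.6]
opening: 0.6
```

```bash
python3 - <<'E'
from h import *
st();im,*C=cam("wrist");cv2.imwrite("pics/w14.png",im);crop(im,200,110,130,125,6,"w14c")
E
```

```text
t 23.05 pos [ 430.9 -213.3  181.1] phi 58.0 F [-0.1 -0.3  0.6] op 0.6 q [-0.6   0.33  1.94  0.01  0.87 -1.62]
```

View pics/w14.png

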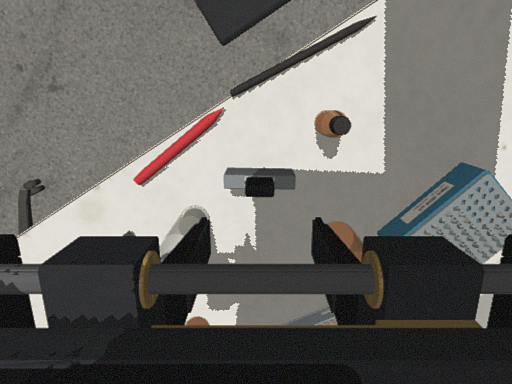

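View pics/w14c.png

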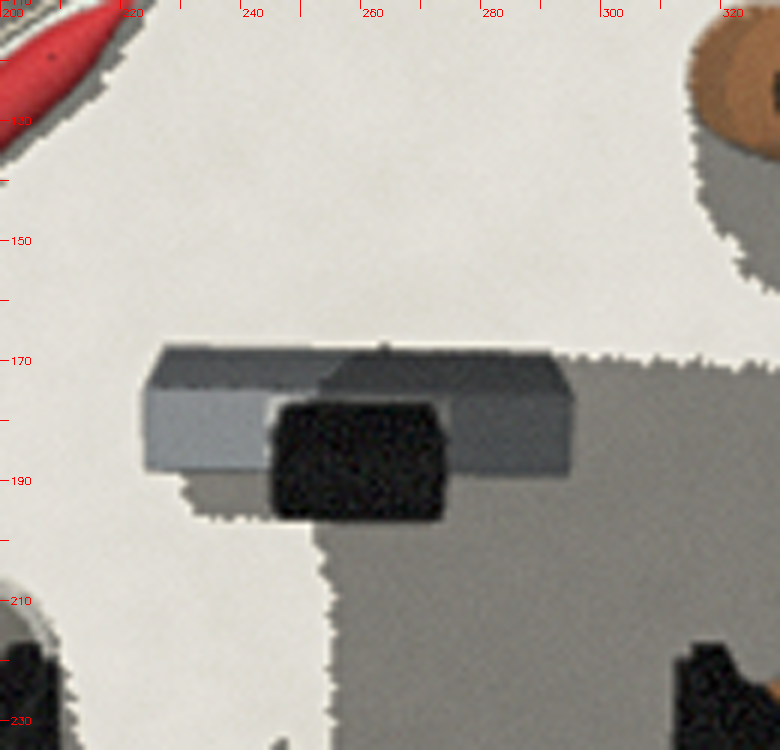

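```bash
python3 - <<'E'
from fit import *
im,*C=cam("wrist")
g=[(200+a/6,110+b/6) for a,b in [(144,388),(573,396),(570,476),(147,470)]]
x,r=fit([(-35,7,44),(35,7,44),(35,-7,44),(-35,-7,44)],g,C,[430,-213,1.0]);print(x,np.degrees(x[2]),r.round(1).tolist());print(tool([x[0],x[1],44]))
E
```

```text
[ 431.2437355  -213.26433081    0.99440269] 56.97507734421712 [[-0.3, -0.2], [0.6, -0.3], [0.4, 0.3], [-0.7, 0.2]]
[   0.6   -0.2 -137.1]
```

Emit:
{"fn": "apply_moves", "kwargs": {
  "offset": [
    [0.07,-0.02,-2],
    [0.07,-0.02,-4],
    [0.07,-0.02,-5],
    [0.07,-0.02,-5.37],
    [0.07,-0.02,-5.37],
    [0.07,-0.02,-5.37],
    [0.07,-0.02,-5.37],
    [0.07,-0.02,-5.37],
    [0.07,-0.02,-5.37],
    [0.07,-0.02,-5.37],
    [0.07,-0.02,-5.37],
    [0.07,-0.02,-5.37]
  ],
  "yaw": [-0.17,-0.17,-0.17,-0.17,-0.17,-0.17,-0.17,-0.17,-0.17,-0.17,-0.17,-0.17],
  "jaw": [-0.2,-0.2,-0.2,-0.2,-0.2,-0.2,-0.2,1,1,1,1,1]
}}

```text
t: 24.65
eef_pos: [432.5, -214.2, 46.8]
tcp_rot: [1.382, 1.564, 0.805]
ft_force: [-0.0, 0.7, 1.0]
opening: 0.272
```

```bash
python3 - <<'E'
from h import *
st();im,*C=cam("wrist");cv2.imwrite("pics/w15.png",im);crop(im,190,110,150,140,5,"w15c")
E
```

```text
t 24.65 pos [ 432.5 -214.2   46.8] phi 56.96 F [-0.   0.7  1. ] op 0.272 q [-0.6   0.55  2.06  0.01  0.52 -1.61]
```

View pics/w15c.png

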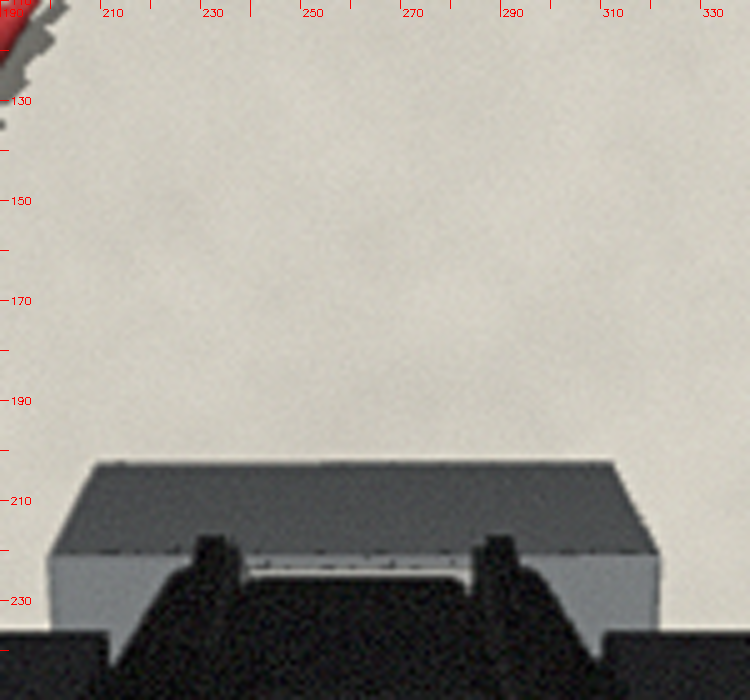

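```bash
python3 - <<'E'
from h import *
im,*C=cam("wrist")
for u,v in [((190+48/5),110+554/5),(190+659/5,110+553/5)]: print(tool(ray((u,v),44,*C)))
E
```

```text
[-34.1   9.2  -2.8]
[34.8  9.1 -2.8]
```

Emit:
{"fn": "apply_moves", "kwargs": {
  "offset": [
    [0,0,1.5],
    [0,0,3.5],
    [0,0,5.5],
    [0.3,0.5,6.2],
    [2,8,6.2],
    [2.8,17.19,6.2],
    [2.8,17.19,6.2],
    [2.8,17.19,6.2],
    [2.8,17.19,6.2],
    [2.8,17.19,6.2],
    [2.8,17.19,6.2],
    [2.8,17.19,6.2],
    [2.8,17.19,6.2],
    [2.8,17.19,5.5],
    [2.8,17.19,4.5],
    [2.8,17.19,4],
    [2.8,17.19,3.73],
    [2.8,17.19,3.73],
    [2.8,17.19,3.73]
  ],
  "yaw": [0,0,0,0,-2,-7.99,-7.99,-7.99,-7.99,-7.99,-7.99,-7.99,-7.99,-7.99,-7.99,-7.99,-7.99,-7.99,-7.99],
  "jaw": [1,1,1,1,1,1,1,1,1,1,1,1,1,1,1,1,1,1,1]
}}

```text
t: 27.12
eef_pos: [502.8, 215.6, 140.7]
tcp_rot: [1.428, 1.563, 0.014]
ft_force: [-0.2, 0.9, -1.8]
opening: 0.271
```

```bash
python3 - <<'E'
from h import *
st();im,*C=cam("wrist");cv2.imwrite("pics/w16.png",im);crop(im,180,110,160,130,5,"w16c")
E
```

```text
t 27.12 pos [502.8 215.6 140.7] phi 9.02 F [-0.2  0.9 -1.8] op 0.271 q [ 0.29  0.47  1.84 -0.    0.83  0.13]
```

View pics/w16.png

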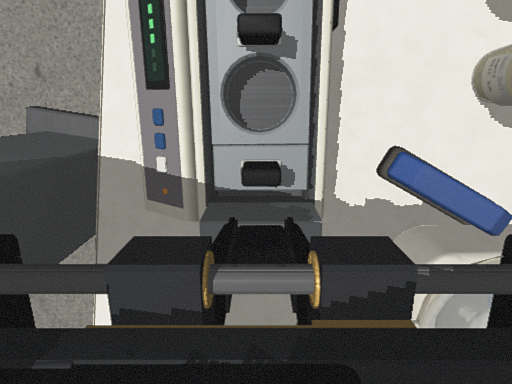

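View pics/w16c.png

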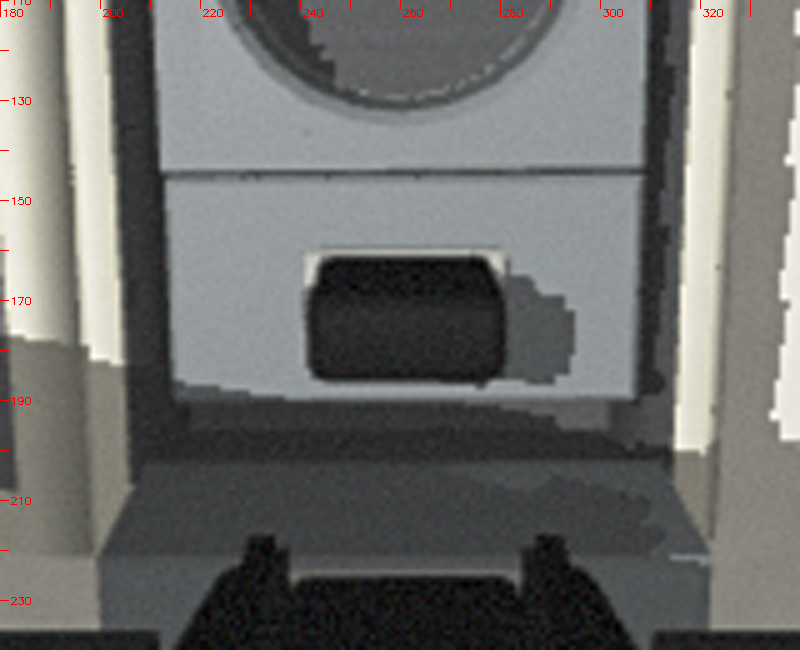

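```bash
python3 - <<'E'
from h import *
im,*C=cam("wrist")
g=lambda a,b:(180+a/5,110+b/5)
for n,a,b,z in [("thkL",175,399,74),("thkR",637,399,74),("thnL",100,555,137.9),("thnR",711,556,137.9),("rimLi",120,200,60),("rimRi",684,200,60)]: print(n,tool(ray(g(a,b),z,*C)))
E
```

```text
thkL [-34.2  10.5 -66.6]
thkR [ 35.4  10.4 -66.6]
thnL [-34.5   9.   -2.7]
thnR [34.4  8.7 -2.7]
rimLi [-43.5  38.6 -80.6]
rimRi [ 43.7  38.5 -80.6]
```

Emit:
{"fn": "apply_moves", "kwargs": {
  "offset": [
    [0,0,-0.4],
    [0,0,-0.8],
    [0,0,-1.1],
    [0,0,-1.4],
    [0,0,-1.7],
    [0,0,-2.0],
    [0,0,-2.25],
    [0,0,-2.4],
    [0,0,-2.4],
    [0,0,-2.4]
  ],
  "yaw": [0,0,0,0,0,0,0,0,0,0],
  "jaw": [1,1,1,1,1,1,1,1,1,1]
}}

```text
t: 28.48
eef_pos: [502.8, 215.7, 80.8]
tcp_rot: [1.435, 1.563, 0.022]
ft_force: [0.2, -0.7, -1.2]
opening: 0.273
```

```bash
python3 - <<'E'
from h import *
st();im,*C=cam("wrist");crop(im,180,110,160,130,5,"w17c")
E
```

```text
t 28.48 pos [502.8 215.7  80.8] phi 9.03 F [ 0.2 -0.7 -1.2] op 0.273 q [ 0.29  0.56  1.89 -0.    0.69  0.13]
```

View pics/w17c.png

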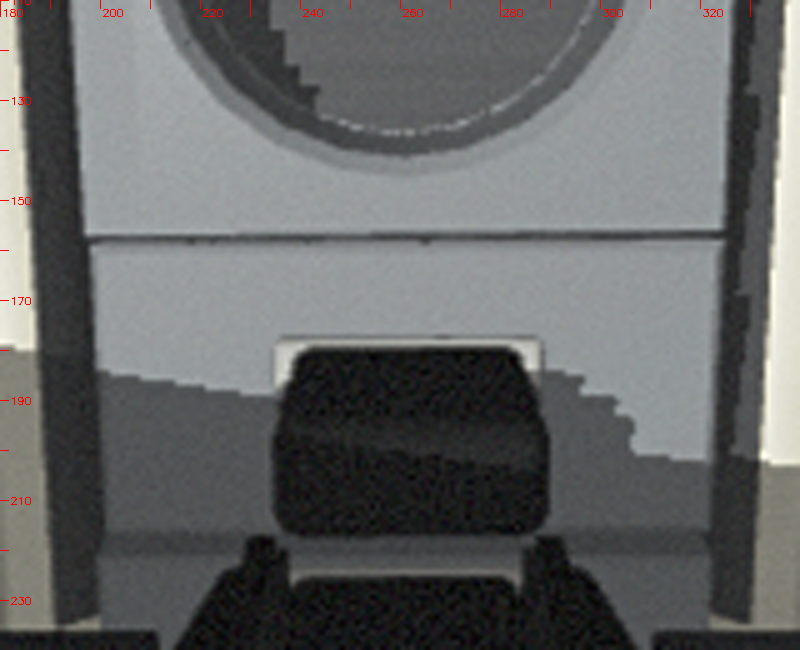

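Emit:
{"fn": "apply_moves", "kwargs": {
  "offset": [
    [0,0,-0.06],
    [0,0,-0.12],
    [0,0,-0.15],
    [0,0,-0.17],
    [0,0,-0.175],
    [0,0,-0.175],
    [0,0,-0.175],
    [0,0,-0.175],
    [0,0,-0.175],
    [0,0,-0.175]
  ],
  "yaw": [0,0,0,0,0,0,0,0,0,0],
  "jaw": [1,1,1,1,1,1,0.2,0,-0.2,-0.2]
}}

```text
t: 29.78
eef_pos: [502.9, 215.7, 76.4]
tcp_rot: [1.437, 1.563, 0.024]
ft_force: [-0.0, -0.4, -0.5]
opening: 0.587
```

Emit:
{"fn": "apply_moves", "kwargs": {
  "offset": [
    [0,0,0.8],
    [0,0,2.5],
    [0,-0.5,4.5],
    [0,-1.5,6],
    [0,-2,6],
    [0,-2,6]
  ],
  "yaw": [0,0,0,0,0,0],
  "jaw": [-0.2,-0.2,-0.2,-0.2,-0.2,-0.2]
}}

```text
t: 30.52
eef_pos: [502.6, 165.1, 225.9]
tcp_rot: [1.422, 1.564, 0.008]
ft_force: [-0.9, 0.4, 0.3]
opening: 0.604
```

```bash
python3 - <<'E'
from h import *
st();im,*C=cam("wrist");cv2.imwrite("pics/w18.png",im);crop(im,190,0,150,180,4,"w18c")
E
```

```text
t 30.52 pos [502.6 165.1 225.9] phi 8.96 F [-0.9  0.4  0.3] op 0.604 q [ 0.19  0.34  1.78 -0.    1.01  0.04]
```

View pics/w18c.png

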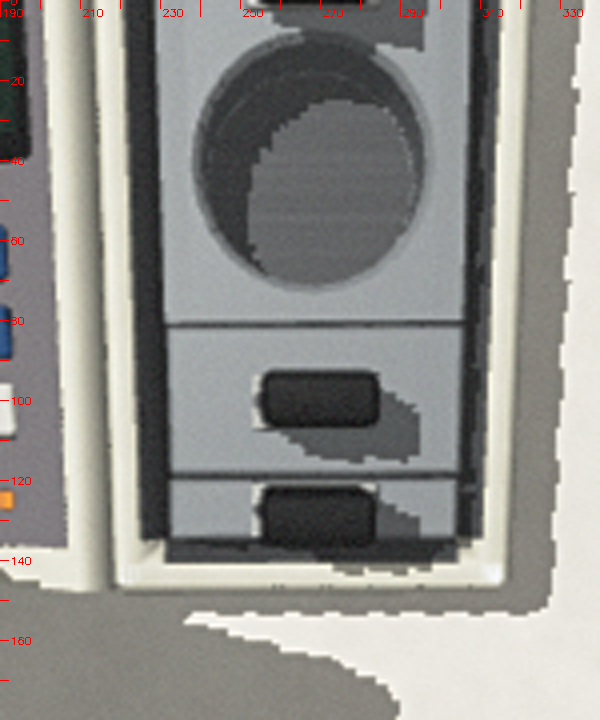

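Emit:
{"fn": "apply_moves", "kwargs": {
  "offset": [
    [-0.4,2.4,0],
    [-0.4,3.2,0],
    [-0.4,3.2,0],
    [-0.4,3.2,0],
    [-0.4,3.2,0]
  ],
  "yaw": [0,0,0,0,0],
  "jaw": [-0.2,-0.2,-0.2,-0.2,-0.2]
}}

```text
t: 31.2
eef_pos: [492.6, 244.8, 225.3]
tcp_rot: [1.374, 1.565, -0.041]
ft_force: [-0.3, -0.7, 0.6]
opening: 0.6
```

```bash
python3 - <<'E'
from h import *
st();im,*C=cam("wrist");cv2.imwrite("pics/w19.png",im);crop(im,205,20,120,175,4,"w19c")
import pickle;pickle.dump(C,open("w19.pkl","wb"))
E
```

```text
t 31.2 pos [492.6 244.8 225.3] phi 8.93 F [-0.3 -0.7  0.6] op 0.6 q [ 0.34  0.37  1.73 -0.    1.03  0.19]
```

View pics/w19c.png

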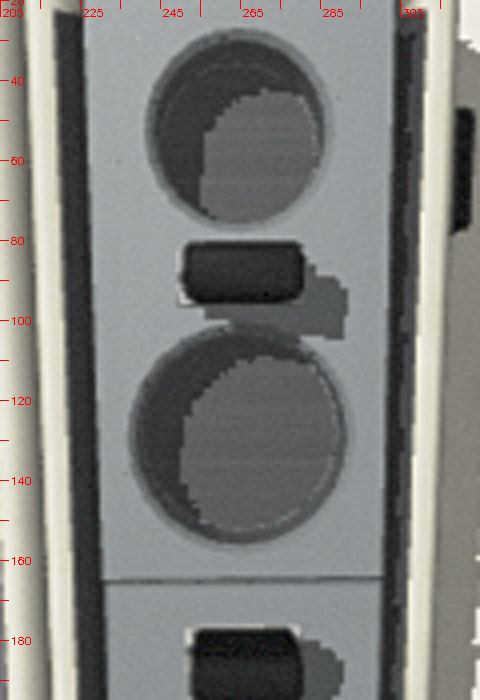

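```bash
python3 - <<'E'
from fit import *
import pickle;C=pickle.load(open("w19.pkl","rb"))
g=[(205+a/4,20+b/4) for a,b in [(103,581),(384,577),(236,128.5),(238,434)]]
x,r=fit([(35,66,74),(-35,66,74),(0,-38,74),(0,32,74)],g,C,[485,324,3.3]);print(x,np.degrees(x[2])-180,r.round(2).tolist())
p=x
W=lambda y:(p[0]-np.sin(p[2])*y,p[1]+np.cos(p[2])*y)
print("small",W(-38),"large",W(32),"tab",W(-6))
E
```

```text
[484.18562959 325.50623875   3.3162971 ] 10.00982752765367 [[-0.07, -0.55], [-0.47, -0.92], [-0.06, 0.27], [0.59, 1.08]]
small (np.float64(477.58058009440896), np.float64(362.9278010036283)) large (np.float64(489.747776535191), np.float64(293.9933442293023)) tab (np.float64(483.1427270387665), np.float64(331.4149064782221))
```

Emit:
{"fn": "apply_moves", "kwargs": {
  "offset": [
    [2.62,-25.15,0],
    [2.62,-25.15,0],
    [2.62,-25.15,0],
    [2.62,-25.15,0],
    [2.62,-25.15,0],
    [2.62,-25.15,0],
    [2.62,-25.15,0],
    [2.62,-25.15,0],
    [2.62,-25.15,0],
    [2.62,-25.15,0],
    [2.62,-25.15,-1],
    [2.62,-25.15,-1.6],
    [2.62,-25.15,-1.6],
    [2.62,-25.15,-1.6]
  ],
  "yaw": [0,0,0,0,0,0,0,0,0,0,0,0,0,0],
  "jaw": [-1,-1,-1,-1,-1,-1,-1,-1,-1,-1,-1,-1,-1,-1]
}}

```text
t: 33.0
eef_pos: [558.6, -383.4, 186.5]
tcp_rot: [1.29, 1.564, -0.124]
ft_force: [0.2, 0.7, -0.0]
opening: 1.0
```

```bash
python3 - <<'E'
from h import *
st();im,*C=cam("wrist");cv2.imwrite("pics/w20.png",im);crop(im,190,110,150,140,5,"w20c")
import pickle;pickle.dump(C,open("w20.pkl","wb"))
im,*C=cam("top");crop(im,290,140,130,95,6,"t20")
E
```

```text
t 33.0 pos [ 558.6 -383.4  186.5] phi 8.98 F [ 0.2  0.7 -0. ] op 1.0 q [-0.7   0.59  1.45  0.    1.09 -0.86]
```

View pics/w20.png

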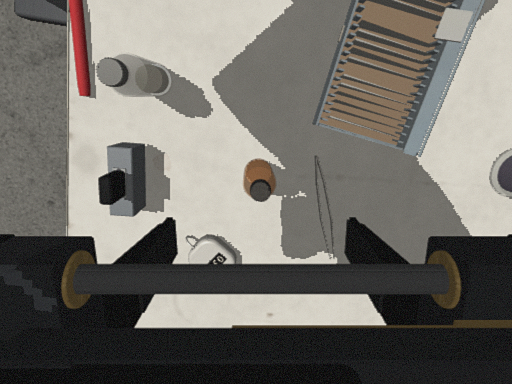

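View pics/w20c.png

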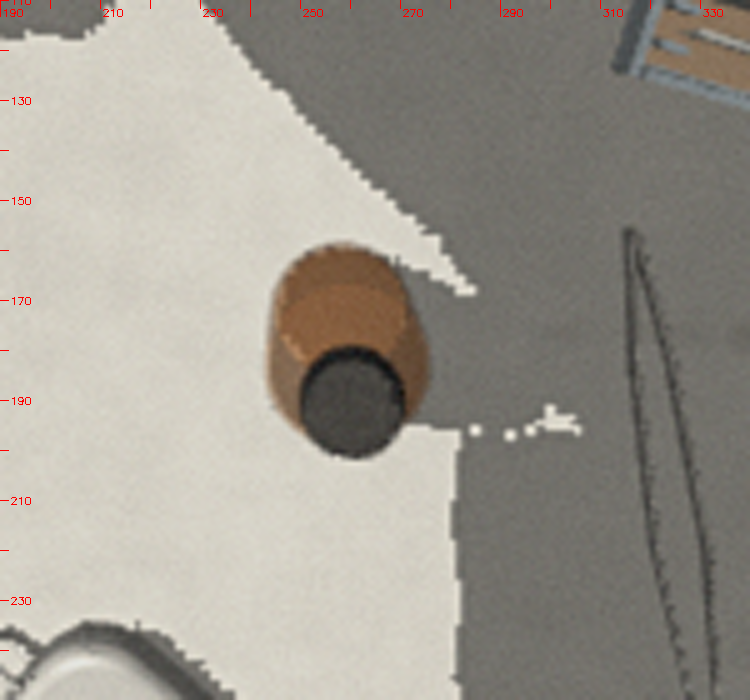

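```bash
python3 - <<'E'
from h import *
im,*C=cam("wrist")
g=lambda a,b:(190+a/5,110+b/5)
for n,a,b,z in [("cap",352,403,90),("baseTop",344,242,0),("bodyL",267,375,58),("bodyR",430,375,58),("timer",110,640,15),("timerR",230,690,15)]:
    p=ray(g(a,b),z,*C); print(n,p.round(1),tool(p))
E
```

```text
cap [ 558.4 -381.7   90. ] [  0.1   1.9 -96.5]
baseTop [ 555.2 -369.     0. ] [  -1.    14.9 -186.5]
bodyL [ 543.2 -387.1   58. ] [ -15.7   -1.1 -128.5]
bodyR [ 573.7 -382.3   58. ] [  15.1   -1.1 -128.5]
timer [ 516.6 -464.5   15. ] [ -54.1  -73.3 -171.5]
timerR [ 545.1 -472.5   15. ] [ -27.2  -85.7 -171.5]
```

Emit:
{"fn": "apply_moves", "kwargs": {
  "offset": [
    [0,0,-2],
    [0,0,-4],
    [0,0,-5.3],
    [0,0,-6],
    [0,0,-6.13],
    [0,0,-6.13],
    [0,0,-6.13],
    [0,0,-6.13],
    [0,0,-6.13],
    [0,0,-6.13],
    [0,0,-6.13],
    [0,0,-6.13],
    [0,0,-6.13]
  ],
  "yaw": [0,0,0,0,0,0,0,0,0,0,0,0,0],
  "jaw": [-0.3,-0.3,-0.3,-0.3,-0.3,-0.3,-0.3,1,1,1,1,1,1]
}}

```text
t: 34.78
eef_pos: [558.6, -383.6, 33.2]
tcp_rot: [1.268, 1.563, -0.146]
ft_force: [-0.7, 0.3, -0.1]
opening: 0.332
```

```bash
python3 - <<'E'
from h import *
st();im,*C=cam("wrist");cv2.imwrite("pics/w21.png",im)
E
```

```text
t 34.77 pos [ 558.6 -383.6   33.2] phi 8.97 F [-0.7  0.3 -0.1] op 0.332 q [-0.7   0.76  1.57  0.01  0.8  -0.86]
```

View pics/w21.png

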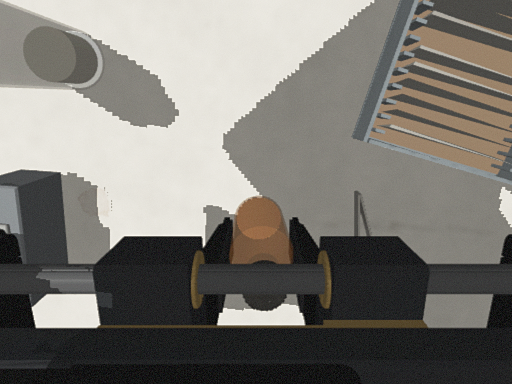

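```bash
python3 - <<'E'
from h import *
im,*C=cam("wrist")
for v in (194,196,198): print(tool(ray((259,v),0,*C)))
print(tool(C[2]))
E
```

```text
[ -1.3  16.3 -33.2]
[ -1.3  15.  -33.2]
[ -1.3  13.6 -33.2]
[ -1.6  72.2 169.6]
```

Emit:
{"fn": "apply_moves", "kwargs": {
  "offset": [
    [0,0,1.5],
    [0,0,3.5],
    [0,0,5.5],
    [-0.3,0.5,6.27],
    [-3.2,29.8,6.27],
    [-3.2,29.8,6.27],
    [-3.2,29.8,6.27],
    [-3.2,29.8,6.27],
    [-3.2,29.8,6.27],
    [-3.2,29.8,6.27],
    [-3.2,29.8,6.27],
    [-3.2,29.8,6.27],
    [-3.2,29.8,6.27],
    [-3.2,29.8,6.27],
    [-3.2,29.8,6.27],
    [-3.2,29.8,6.27],
    [-3.2,29.8,6.27],
    [-3.2,29.8,5],
    [-3.2,29.8,5],
    [-3.2,29.8,5]
  ],
  "yaw": [0,0,0,0,0,0,0,0,0,0,0,0,0,0,0,0,0,0,0,0],
  "jaw": [1,1,1,1,1,1,1,1,1,1,1,1,1,1,1,1,1,1,1,1]
}}

```text
t: 37.38
eef_pos: [478.7, 360.8, 158.8]
tcp_rot: [1.264, 1.563, -0.151]
ft_force: [-0.3, 0.8, -0.1]
opening: 0.332
```

```bash
python3 - <<'E'
from h import *
st();im,*C=cam("wrist");cv2.imwrite("pics/w22.png",im)
im,*C=cam("top");crop(im,50,150,130,95,6,"t22")
im,*C=cam("scene");crop(im,60,180,200,140,4,"s22")
E
```

```text
t 37.38 pos [478.7 360.8 158.8] phi 8.92 F [-0.3  0.8 -0.1] op 0.332 q [ 0.54  0.51  1.69 -0.01  0.93  0.39]
```

View pics/w22.png

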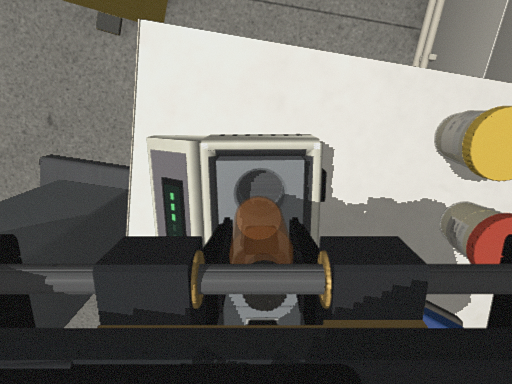

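View pics/s22.png

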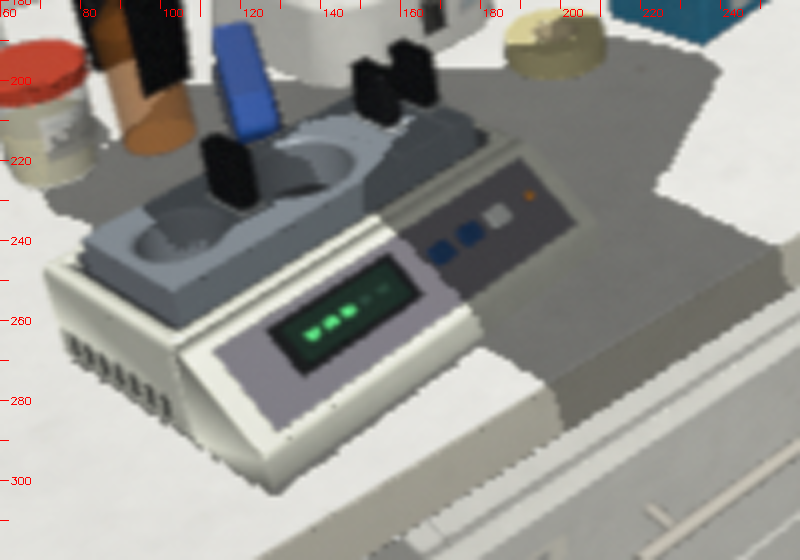

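```bash
python3 - <<'E'
from h import *
im,*C=cam("wrist");crop(im,195,130,130,120,6,"w23")
E
```

```text
(no output)
```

View pics/w23.png

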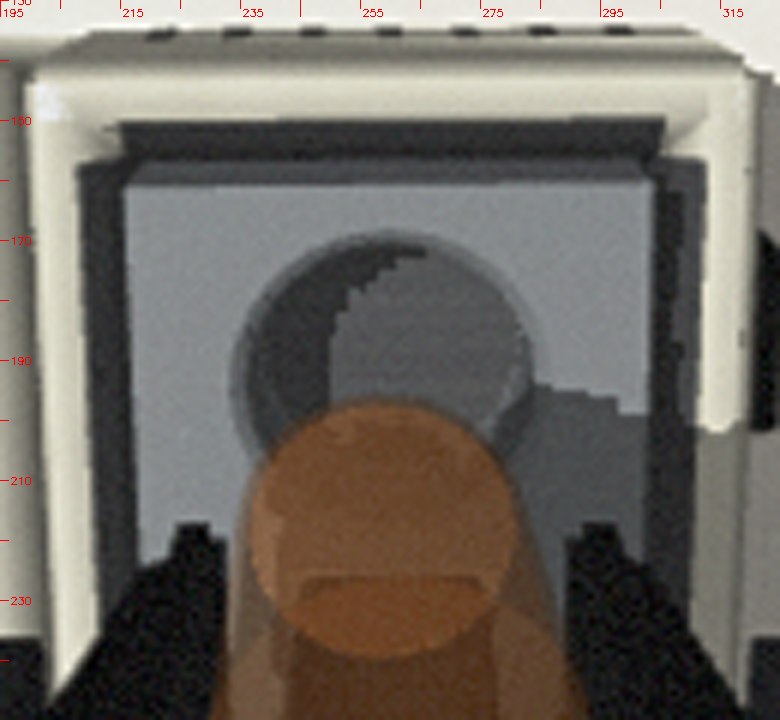

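```bash
python3 - <<'E'
from h import *
im,*C=cam("wrist")
g=lambda a,b:(195+a/6,130+b/6)
for n,a,b,z in [("base",383,528,125.6),("baseL",250,528,125.6),("baseR",518,528,125.6),("baseT",383,397,125.6),("baseB",383,658,125.6),("welltop",388,230,74),("wellL",230,385,74),("wellR",546,370,74),("blkL",126,184,74),("blkR",654,181,74)]:
    p=ray(g(a,b),z,*C); print(n,p.round(1),tool(p))
E
```

```text
base [477.6 360.9 125.6] [ -1.3  -0.3 -33.4]
baseL [463.1 358.6 125.6] [-15.9  -0.2 -33.4]
baseR [492.3 363.1 125.6] [ 13.7  -0.3 -33.4]
baseT [475.3 375.7 125.6] [ -1.2  14.7 -33.4]
baseB [480.  345.6 125.6] [ -1.3 -15.8 -33.4]
welltop [474.8 384.2  74. ] [ -0.4  23.2 -85. ]
wellL [456.9 359.8  74. ] [-21.9   1.9 -85. ]
wellR [498.9 368.5  74. ] [ 21.    3.9 -85. ]
blkL [439.6 385.   74. ] [-35.   29.5 -85. ]
blkR [508.5 396.2  74. ] [ 34.8  29.8 -85. ]
```

Emit:
{"fn": "apply_moves", "kwargs": {
  "offset": [
    [0.02,0.065,-0.8],
    [0.02,0.065,-1.5],
    [0.02,0.065,-1.9],
    [0.02,0.065,-2.2],
    [0.02,0.065,-2.5],
    [0.02,0.065,-2.8],
    [0.02,0.065,-3.0],
    [0.02,0.065,-3.12],
    [0.02,0.065,-3.15],
    [0.02,0.065,-3.15]
  ],
  "yaw": [0,0,0,0,0,0,0,0,0,0],
  "jaw": [1,1,1,1,1,1,1,1,1,1]
}}

```text
t: 38.88
eef_pos: [479.4, 363.0, 80.3]
tcp_rot: [1.364, 1.562, -0.05]
ft_force: [-1.3, 0.2, -0.6]
opening: 0.33
```

```bash
python3 - <<'E'
from h import *
st();im,*C=cam("wrist");crop(im,195,130,130,120,6,"w24")
E
```

```text
t 38.88 pos [479.4 363.   80.3] phi 8.95 F [-1.3  0.2 -0.6] op 0.33 q [ 0.54  0.62  1.75 -0.01  0.77  0.39]
```

View pics/w24.png

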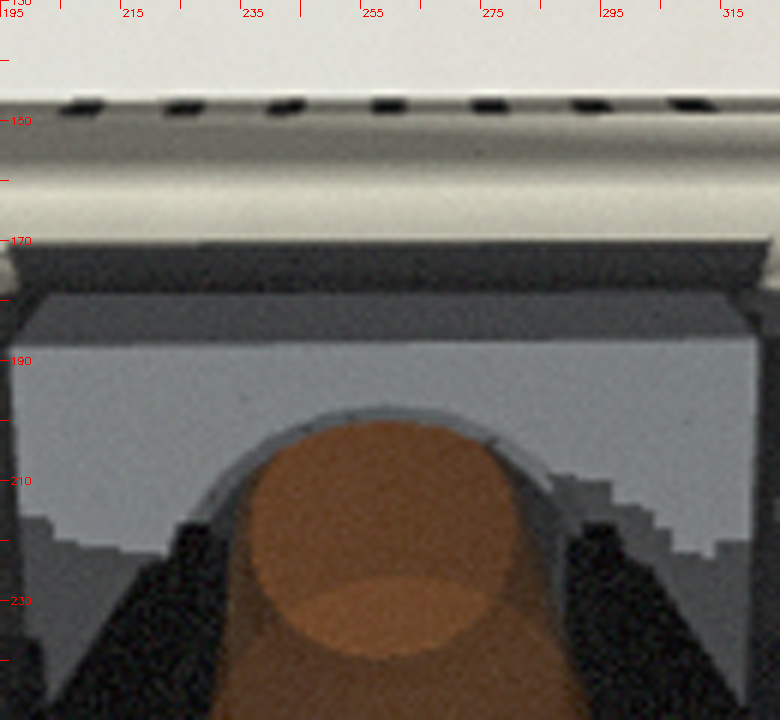

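Emit:
{"fn": "apply_moves", "kwargs": {
  "offset": [
    [0,0,-0.03],
    [0,0,-0.05],
    [0,0,-0.05],
    [0,0,-0.05],
    [0,0,-0.05],
    [0,0,-0.05],
    [0,0,-0.05],
    [0,0,0.5],
    [0,0,1.5],
    [0,0,3],
    [0,0,5],
    [0,0,5.5],
    [0,0,5.5]
  ],
  "yaw": [0,0,0,0,0,0,0,0,0,0,0,0,0],
  "jaw": [1,1,0.25,0.1,0,-0.1,-0.2,-0.2,-0.2,-0.2,-0.2,-0.2,-0.2]
}}

```text
t: 40.55
eef_pos: [479.4, 363.0, 218.8]
tcp_rot: [1.468, 1.561, 0.054]
ft_force: [-0.4, -0.1, -0.6]
opening: 0.602
```

```bash
python3 - <<'E'
from h import *
st();im,*C=cam("wrist");cv2.imwrite("pics/w25.png",im)
E
```

```text
t 40.55 pos [479.4 363.  218.8] phi 8.95 F [-0.4 -0.1 -0.6] op 0.602 q [ 0.54  0.45  1.62 -0.01  1.06  0.39]
```

View pics/w25.png

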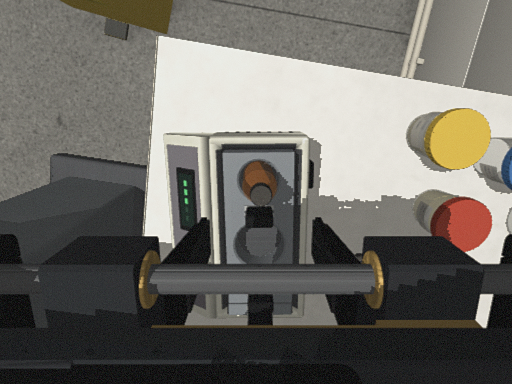

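Emit:
{"fn": "apply_moves", "kwargs": {
  "offset": [
    [2.66,-21.7,0],
    [2.66,-21.7,0],
    [2.66,-21.7,0],
    [2.66,-21.7,0],
    [2.66,-21.7,0],
    [2.66,-21.7,0],
    [2.66,-21.7,0],
    [2.66,-21.7,0],
    [2.66,-21.7,0],
    [2.66,-21.7,-0.4],
    [2.66,-21.7,-0.8],
    [2.66,-21.7,-0.8],
    [2.66,-21.7,-0.8]
  ],
  "yaw": [0,0,0,0,0,0,0,0,0,0,0,0,0],
  "jaw": [-0.5,-0.5,-0.5,-0.5,-0.5,-0.5,-0.5,-0.5,-0.5,-0.5,-0.5,-0.5,-0.5]
}}

```text
t: 42.22
eef_pos: [545.7, -178.7, 197.6]
tcp_rot: [1.353, 1.563, -0.06]
ft_force: [-0.5, -1.0, 0.1]
opening: 0.754
```

```bash
python3 - <<'E'
from h import *
st();im,*C=cam("wrist");cv2.imwrite("pics/w26.png",im);crop(im,190,110,150,140,5,"w26c")
im,*C=cam("top");crop(im,50,150,130,95,6,"t26")
E
```

```text
t 42.23 pos [ 545.7 -178.7  197.6] phi 9.03 F [-0.5 -1.   0.1] op 0.754 q [-0.43  0.43  1.71  0.    0.99 -0.59]
```

View pics/w26.png

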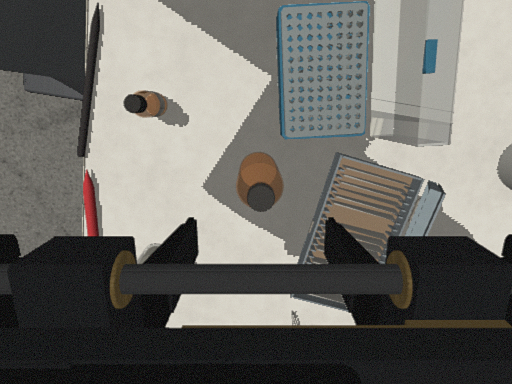

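View pics/w26c.png

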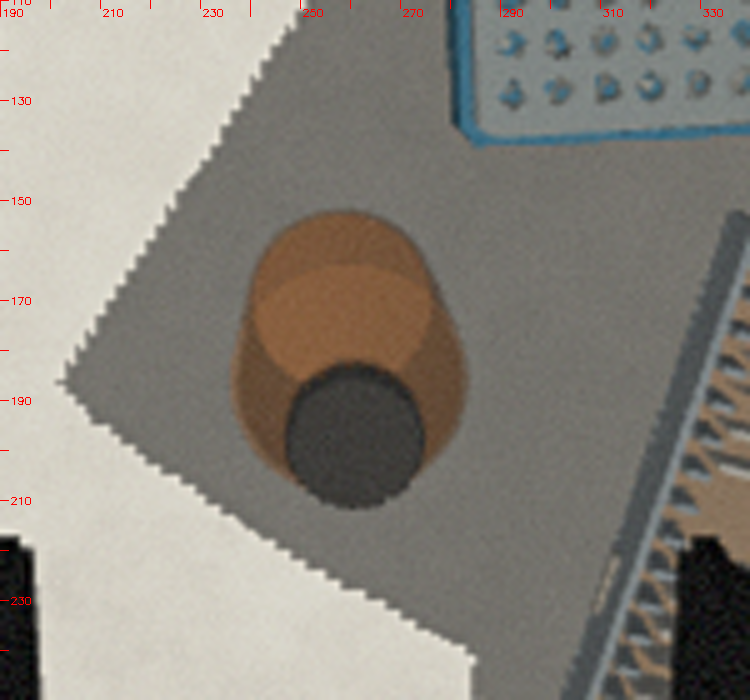

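View pics/t26.png

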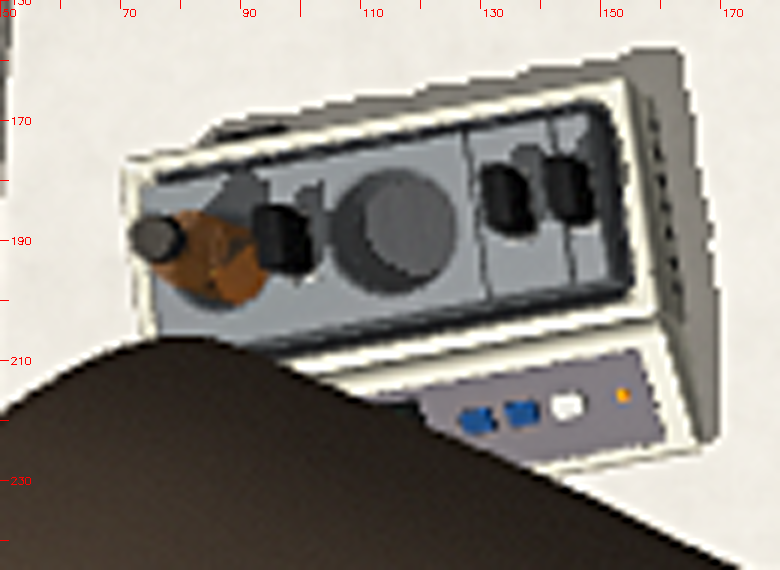

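```bash
python3 - <<'E'
from h import *
im,*C=cam("wrist")
g=lambda a,b:(190+a/5,110+b/5)
for n,a,b,z in [("cap",355,436,122),("baseTop",345,211,0),("bodyL",233,380,80),("bodyR",468,380,80),("rack",600,560,40),("box",465,130,50)]:
    p=ray(g(a,b),z,*C); print(n,p.round(1),tool(p))
E
```

```text
cap [ 545.9 -177.1  122. ] [  0.5   2.1 -75.9]
baseTop [ 542.  -159.2    0. ] [  -0.6   20.3 -197.9]
bodyL [ 524.5 -181.8   80. ] [ -21.4    0.7 -117.9]
bodyR [ 567.  -175.2   80. ] [  21.6    0.7 -117.9]
rack [ 606.7 -219.4   40. ] [  53.9  -49.2 -157.9]
box [ 561.2 -133.1   50. ] [  22.5   43.2 -147.9]
```

Emit:
{"fn": "apply_moves", "kwargs": {
  "offset": [
    [0,0,-2],
    [0,0,-4],
    [0,0,-5.3],
    [0,0,-5.8],
    [0,0,-5.86],
    [0,0,-5.86],
    [0,0,-5.86],
    [0,0,-5.86],
    [0,0,-5.86],
    [0,0,-5.86],
    [0,0,-5.86],
    [0,0,-5.86]
  ],
  "yaw": [0,0,0,0,0,0,0,0,0,0,0,0],
  "jaw": [-0.4,-0.4,-0.4,-0.4,-0.4,-0.4,-0.4,1,1,1,1,1]
}}

```text
t: 43.88
eef_pos: [545.8, -179.2, 51.5]
tcp_rot: [1.311, 1.562, -0.103]
ft_force: [-0.4, 0.3, 2.1]
opening: 0.455
```

Emit:
{"fn": "apply_moves", "kwargs": {
  "offset": [
    [0,0,1.5],
    [0,0,3.5],
    [0,0,5.5],
    [-0.2,0.5,6.54],
    [-2.23,18.88,6.54],
    [-2.23,18.88,6.54],
    [-2.23,18.88,6.54],
    [-2.23,18.88,6.54],
    [-2.23,18.88,6.54],
    [-2.23,18.88,6.54],
    [-2.23,18.88,6.54],
    [-2.23,18.88,6.54],
    [-2.23,18.88,6.54],
    [-2.23,18.88,6],
    [-2.23,18.88,5.2],
    [-2.23,18.88,4.94],
    [-2.23,18.88,4.94],
    [-2.23,18.88,4.94]
  ],
  "yaw": [0,0,0,0,0,0,0,0,0,0,0,0,0,0,0,0,0,0],
  "jaw": [1,1,1,1,1,1,1,1,1,1,1,1,1,1,1,1,1,1]
}}

```text
t: 46.12
eef_pos: [490.4, 292.5, 175.5]
tcp_rot: [1.354, 1.561, -0.06]
ft_force: [0.6, 0.4, 0.0]
opening: 0.459
```

```bash
python3 - <<'E'
from h import *
st();im,*C=cam("wrist");cv2.imwrite("pics/w27.png",im);crop(im,190,110,140,130,5,"w27c")
E
```

```text
t 46.12 pos [490.4 292.5 175.5] phi 8.97 F [0.6 0.4 0. ] op 0.459 q [ 0.42  0.45  1.74 -0.01  0.93  0.27]
```

View pics/w27.png

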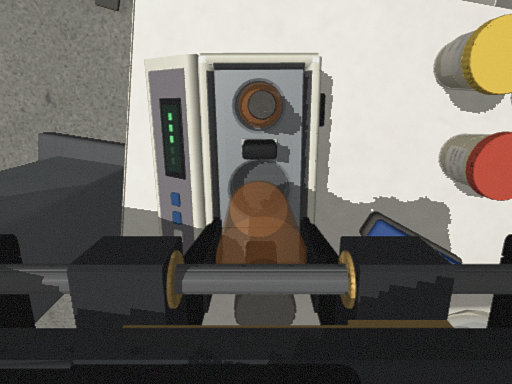

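View pics/w27c.png

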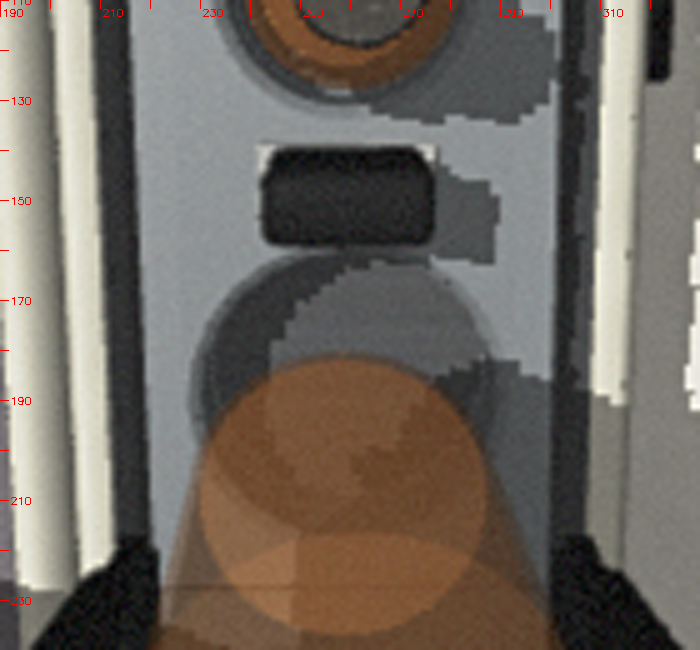

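```bash
python3 - <<'E'
from h import *
im,*C=cam("wrist")
g=lambda a,b:(190+a/5,110+b/5)
for n,a,b,z in [("baseL",198,494,124),("baseR",489,494,124),("baseT",343,353,124),("baseB",343,635,124),("welltop",345,248,74),("wellL",192,390,74),("wellR",498,380,74),("tab",348,158,108),("line",240,587,74)]:
    p=ray(g(a,b),z,*C); print(n,p.round(1),tool(p))
E
```

```text
baseL [468.4 289.6 124. ] [-22.1   0.3 -51.6]
baseR [509.6 296.  124. ] [ 19.6   0.2 -51.6]
baseT [485.7 313.2 124. ] [ -1.3  20.9 -51.6]
baseB [492.3 271.3 124. ] [ -1.4 -21.5 -51.6]
welltop [485.2 319.8  74. ] [  -0.8   27.5 -101.6]
wellL [463.  291.3  74. ] [ -27.2    2.9 -101.6]
wellR [514.9 301.2  74. ] [  25.6    4.5 -101.6]
tab [482.6 338.4 108. ] [ -0.5  46.3 -67.6]
line [476.2 256.7  74. ] [ -19.6  -33.4 -101.6]
```

Emit:
{"fn": "apply_moves", "kwargs": {
  "offset": [
    [0.015,0.04,-0.8],
    [0.015,0.04,-1.5],
    [0.015,0.04,-1.9],
    [0.015,0.04,-2.2],
    [0.015,0.04,-2.5],
    [0.015,0.04,-2.8],
    [0.015,0.04,-3.0],
    [0.015,0.04,-3.07],
    [0.015,0.04,-3.08],
    [0.015,0.04,-3.08]
  ],
  "yaw": [0,0,0,0,0,0,0,0,0,0],
  "jaw": [1,1,1,1,1,1,1,1,1,1]
}}

```text
t: 47.48
eef_pos: [490.8, 293.8, 98.8]
tcp_rot: [1.381, 1.561, -0.033]
ft_force: [0.9, 0.5, -1.3]
opening: 0.454
```

```bash
python3 - <<'E'
from h import *
st();im,*C=cam("wrist");crop(im,190,110,140,130,5,"w28c")
E
```

```text
t 47.48 pos [490.8 293.8  98.8] phi 8.99 F [ 0.9  0.5 -1.3] op 0.454 q [ 0.43  0.56  1.81 -0.01  0.76  0.27]
```

View pics/w28c.png

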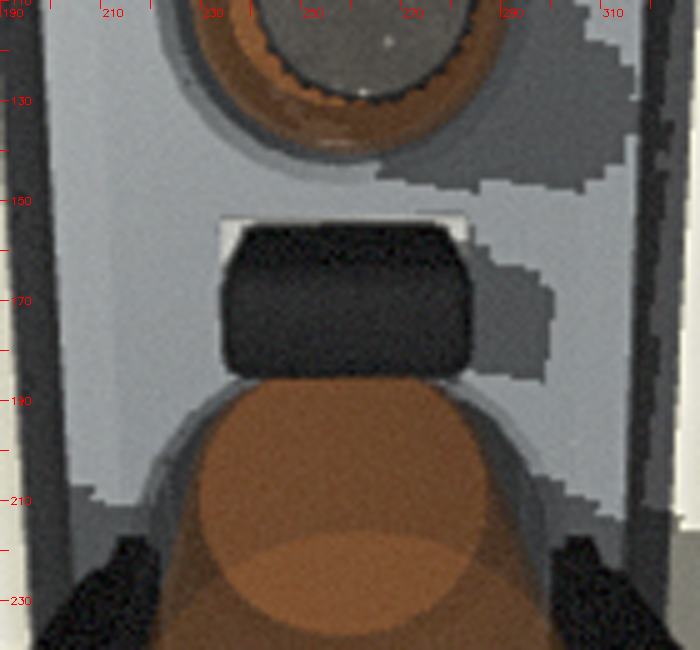

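In the well, about 1 mm above its floor. Lower, release, retreat.

Emit:
{"fn": "apply_moves", "kwargs": {
  "offset": [
    [0,0,-0.03],
    [0,0,-0.055],
    [0,0,-0.055],
    [0,0,-0.055],
    [0,0,-0.055],
    [0,0,-0.055],
    [0,0,-0.055],
    [0,0,0.5],
    [0,0,1.5],
    [0,0,3],
    [0,0,4.5],
    [0,-1,5.5],
    [0,-2.5,6],
    [0,-4,6],
    [0,-4,6],
    [0,-4,6],
    [0,-4,6]
  ],
  "yaw": [0,0,0,0,0,0,0,0,0,0,0,0,0,0,0,0,0],
  "jaw": [1,1,0,-0.1,-0.2,-0.3,-0.4,-0.4,-0.4,-0.4,-0.4,-0.4,-0.4,-0.4,-0.4,-0.4,-0.4]
}}

```text
t: 49.65
eef_pos: [490.7, 194.5, 248.9]
tcp_rot: [1.388, 1.561, -0.025]
ft_force: [0.3, 0.1, -0.4]
opening: 0.697
```

```bash
python3 - <<'E'
from h import *
st();im,*C=cam("wrist");cv2.imwrite("pics/w29.png",im)
im,*C=cam("scene");cv2.imwrite("pics/s29.png",im)
im,*C=cam("top");cv2.imwrite("pics/t29.png",im)
E
```

```text
t 49.65 pos [490.7 194.5 248.9] phi 9.04 F [ 0.3  0.1 -0.4] op 0.697 q [ 0.25  0.31  1.76 -0.    1.06  0.1 ]
```

View pics/w29.png

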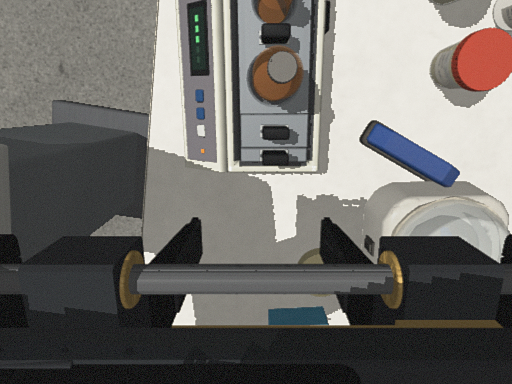

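View pics/s29.png

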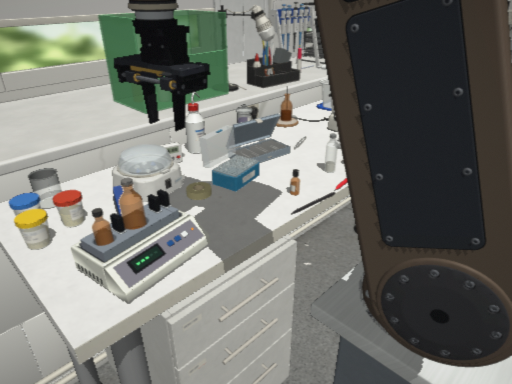

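View pics/t29.png

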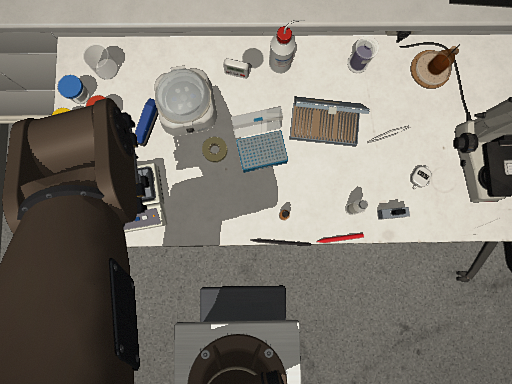

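```bash
python3 - <<'E'
from h import *
im,*C=cam("scene");crop(im,60,165,160,130,5,"s30")
def P(y,r,h): # point in heater-aligned block frame
    tab=np.array([483.8,330.2]);d=np.array([-.165,.986]); return (*(tab+d*y),h)
print("small cap exp",proj(P(32,0,46+90),*C),"large",proj(P(-38,0,46+122),*C))
E
```

```text
small cap exp (np.float64(96.60330881850331), np.float64(209.4982519175805)) large (np.float64(126.03595732922702), np.float64(178.8700329480951))
```

View pics/s30.png

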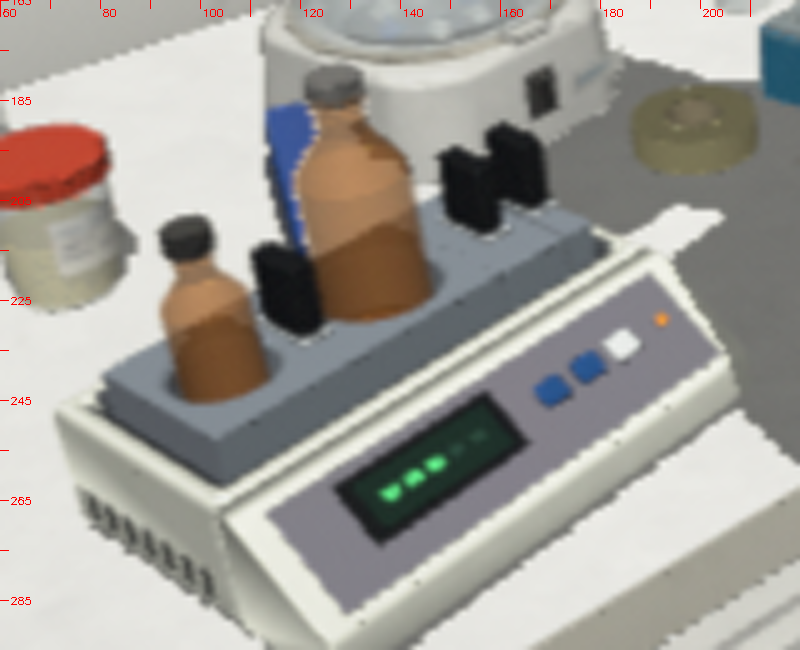

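Both vials stand upright at the expected cap positions (small cap about (97,210), large about (126,180)), and all the blocks sit level. Handing in.

```bash
python3 -c "
from cell import env
print(env.job_done())"
```

```text
the job is handed in; nothing more can be done
None
```

The dry-block heater is made up and the job is handed in, at about 50 s of the 134 s allowed. The hand-in reports no verdict, so the result below rests on my own checks.

- **Blocks:** I seated the vial block first and nudged it to the +y end of the bath, then set the thick filler against it, then the thin filler. About 2.8 mm was spare when the thin filler went in, and contact forces stayed around 10 N or less in every reading.
- **Vials:** The small amber vial went into the small well and the large one into the large well. Each was lowered to the well floor before release.
- **Last checks:** The wrist and scene pictures show all three blocks level in the bath and both vials upright, with the caps within a pixel or two of where fully seated vials should appear. The spare (medium) filler, clear vial and oil bottle stand where they began. The gripper is open and clear of everything.
- **Disagreement:** The top and wrist cameras disagreed by 3–5 mm on absolute positions. I therefore placed the blocks and vials by wrist-camera measurements relative to the bath and block.

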